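Spring check of a tilt mount

ROBOT

A 7-joint arm with a two-finger parallel gripper is mounted at the origin on the work surface. World frame = base frame: x ahead of the robot, y to its left, z up, the work surface at z = 0. Lengths are in m, angles in rad, forces in N, time in s.
With the tool pointing down it reaches from about 0.425 to 0.875 m from the base axis. Payload 4.7 kg.
Tool frame: the origin (TCP) lies on the centre line of the jaws, within the pads' length; the fingertips stand 8 mm ahead of it and the grasp point (between the pads) lies 11 mm behind it; z points along the fingers, y is the direction in which the jaws open and shut (so a half turn about z gives the same grasp; the last joint's range is limited). The gripper opens to 87 mm and grips with 3 to 60 N. Pads are 19 mm wide; open, the fingers measure 117 mm over their backs; the gripper's body (75 mm by 190 mm) begins 51 mm behind the grasp point.
Start: joints at [1.117, 0.321, -0.07, 1.45, 0.023, 1.371, -0.057], TCP at [0.293, -0.58, 0.231] pointing down, gripper open.
Joint ranges: [-2.86, 2.86], [-0.3, 2.09], [-1.38, 1.24], [0.06, 2.45], [-1.56, 4.7], [0.09, 2.05], [-2.69, 2.69]. Speed limits (rad/s): [2.57, 2.57, 3.14, 3.14, 3.14, 3.14, 3.14].

INTERFACE

Orientations are given as a rotation vector (axis times angle).
In Python, from bench import ctrl, cams, workorder gives the robot as it stands. The module is installed in compiled form; this text tells all that it offers.
- The arm moves only by the tool carry_out, never from a script. Its argument "rows" is a list of rows, each an object with "offset": the shift along the tool's x, y, z in m, a list of three; "rot": the turn, a rotation vector about the tool's x, y, z in degrees, a list of three; "gripper": the opening, from 0 (shut) to 1 (fully open). In form: [{"offset": [dx, dy, dz], "rot": [rx, ry, rz], "gripper": gripper}, ...]. A call has 1 to 10 rows; each row shifts and turns the commanded pose from where the row before left it, along the tool's axes as they then stand; what a row does not reach is not made up. A row lasts 1/8 s, in which the tool goes at most 62.5 mm and 10.7 degrees, less where a joint would pass 70% of its speed; a pose out of reach is approached as far as the arm can. A call is refused whole if a number of a shift passes 0.0625 or a number of a turn 10.7, either way. A call with a gripper value outside its range is refused whole. The fingers move at their own pace and stop on an object; "grip_force" is the grip in N (left out, the last holds). Time passes only in rows, so rows that do not move let the fingers close. It gives the time, the measured TCP pose, the force and the opening at its end, in the units of the state.
- ctrl.get_state(): the state, without advancing time (a new reading comes with each control period).
- cams.get_image(name): name is "scene" or "side" or "wrist"; returns a dict with "img" (420x560x3 uint8, red, green, blue), "vfov" (degrees; the focal length in pixels is half the picture's height over the tangent of half this angle, whatever the lens; pixels are square), "cx", "cy" (the principal point, pixels), "R" (3x3) and "t" (3): a world point X has camera coordinates R X + t. Camera axes: x right, y down, z forward; pixel columns grow to the right and rows downward; lengths in m; the calibration is good to about 2 mm. A picture is of the moment at which its call begins. There is no depth.
- workorder.close_job(): hands the job in, once; it reports no verdict.
The state is a dict: "time": time; "joint_positions": joint angles; "qd": joint speeds; "joint_torque": joint torques, N m; "position": TCP position; "tool_rot": TCP orientation; "ft_force": force on the tool from outside, world axes, zero at the start; "torque": the same for the moment, N m; "grip_width": opening from 0.0 (shut) to 1.0 (fully open).
Only numpy, scipy, OpenCV 4.12 (cv2) and the standard library are available. Lean on these libraries where they do the work, as an engineer would, in place of code of your own. Each camera call takes 0.05 s, during which the arm holds its last target.

TASK

Check the springs of the tilt mount. With the fingertips, press the plate's left corner (left as seen from the robot) down at its black button until its pointer is level with the brass tab on its scale, no farther, keep it there for about a second, then let the corner spring all the way back up; then do the same on the right corner. Grasp nothing: do not touch the pointers or pull the plate up, and leave the tabs and the loose things around the mount where they are.

Things in the scene. Friction and masses are not known exactly. Their poses are not given: they have to be found in the camera images.
- mount: spring-backed tilt mount for drilling work, fixed to the bench: grey bed plate 200 x 310 x 14 mm (x, y, z), origin under its centre on the bench, x to the rear (away from the robot, give or take 0.35 rad), y to the robot's left, z up. Over it, on one pivot post at the rear (mount x +78, y 0 mm) and two springs, stands a square aluminium plate turned corner-on
- plate: the square aluminium tilt plate, 132 x 132 x 8 mm, corners pointing along the mount's x and y; origin at its centre, mid-thickness, 85 mm above the bench at rest, axes as the mount's. Rear corner: pivot with a flat hex nut; left and right corners: sprung, with a black domed button each; front corner: free, not used
- left_pad (a point): top of the black domed button (26 mm across, 10 mm high) on the plate's left corner, mount frame x 0, y +78 mm; 99 mm above the bench at rest, 110 mm from the line about which this corner tilts. Press straight down here
- right_pad (a point): top of the black domed button (26 mm across, 10 mm high) on the plate's right corner, mount frame x 0, y -78 mm; 99 mm above the bench at rest, 110 mm from the line about which this corner tilts. Press straight down here
- left_pointer: steel needle fixed to the plate at the left corner, 4 mm thick and 5 mm wide, pointing outward along (-1, +1)/sqrt2 of the mount's x, y towards the left scale. Origin at the middle of its free tip, 175 mm from the line about which this corner tilts; the tip sinks 1.59 times as far as the left button. Not to be touched. Its own axes are of no use here
- right_pointer: steel needle fixed to the plate at the right corner, 4 mm thick and 5 mm wide, pointing outward along (-1, -1)/sqrt2 of the mount's x, y towards the right scale. Origin at the middle of its free tip, 175 mm from the line about which this corner tilts; the tip sinks 1.59 times as far as the right button. Not to be touched. Its own axes are of no use here
- left_tab: plain brass index tab clamped across the left scale (an upright aluminium plate 40 mm wide, 4 mm thick, top 110 mm above the bench, its ruled face turned to the plate). The tab is 54 mm wide and 10 mm tall; origin at its middle on the scale's ruled face, 6 mm beyond the pointer tip. It sits 20 to 36 mm below the pointer's rest height, a different height each time, set separately on the two scales. z up. A stiff slide that must stay where it is
- right_tab: plain brass index tab clamped across the right scale (an upright aluminium plate 40 mm wide, 4 mm thick, top 110 mm above the bench, its ruled face turned to the plate). The tab is 54 mm wide and 10 mm tall; origin at its middle on the scale's ruled face, 6 mm beyond the pointer tip. It sits 20 to 36 mm below the pointer's rest height, a different height each time, set separately on the two scales. z up. A stiff slide that must stay where it is
- left_tilt (a joint): tilt of the plate's left corner (rad): 0 at rest, grows as that corner is pressed down (0.1 rad = 11 mm at the button, 17.5 mm at the pointer tip), spring-backed so it returns to 0 by itself, stop at 0.30. About 4.5 N at the button for 0.1 rad, 9 N for 0.2 rad. Tilts about the line from the rear pivot to the right button, so pressing on one button leaves the other corner still
- right_tilt (a joint): tilt of the plate's right corner (rad): 0 at rest, grows as that corner is pressed down (0.1 rad = 11 mm at the button, 17.5 mm at the pointer tip), spring-backed so it returns to 0 by itself, stop at 0.30. About 4.5 N at the button for 0.1 rad, 9 N for 0.2 rad. Tilts about the line from the rear pivot to the left button, so pressing on one button leaves the other corner still
- collar: loose steel ring, 26 mm across, 12 mm high, standing on the bed plate behind the left or right button; bystander, origin under its centre
- pin: loose upright steel dowel, 12 mm across, 40 mm high, standing on the bed plate behind the other button; bystander, origin under its centre
- oil: white plastic bottle, 52 mm across, 120 mm high, beside the mount; bystander, origin under its centre
- offcut: wood offcut 90 x 45 x 38 mm beside the mount; bystander, origin under its centre
- wrench: steel wrench 150 mm long lying in front of the mount; bystander
- driver: screwdriver 170 mm long lying behind the mount; bystander
- tub: low grey tub with a black cap, 60 mm across, 50 mm high, behind the mount; bystander, origin under its centre

How it is judged:
By the outcome, as a careful person would: the job done as asked, in the order asked, and still so for the second after the job is handed in, with the robot touching nothing.
It also fails if it takes over 54 s, if anything falls off the work surface, if the arm or the gripper's body presses on something with over 40 N, if the wrist force passes 120 N, or if a joint passes its speed limit or range.

## Working session

There is one attempt and no reset: what is moved stays moved. The work goes in short steps, Python scripts to look and compute and a tool call to move; the robot and the scene stay as the last step left them, time stands still between calls to the robot, and variables do not carry over. Pictures are saved under pics/ and viewed, and the job is handed in when it is done.

Besides the shell and the picture viewer there is one more tool, called after "Request:" by a JSON object that holds its "op" and its "data", one argument or row to a line. carry_out: Moves the arm, as the interface text tells. Its arguments: {"type":"object","properties":{"rows":{"type":"array"},"grip_force":{"type":"number"}},"required":["rows"]}

```bash
mkdir -p pics
cat > h.py <<'E'
import numpy as np, cv2
from bench import ctrl, cams, workorder
def grab(n,tag):
    d=cams.get_image(n); cv2.imwrite(f'pics/{tag}.png',d['img'][:,:,::-1]); np.savez(f'pics/{tag}.npz',**d); return d
def K(d):
    f=d['img'].shape[0]/2/np.tan(np.radians(d['vfov'])/2); return f
def ray(d,u,v):
    f=K(d); r=np.array([(u-d['cx'])/f,(v-d['cy'])/f,1]); R=d['R']; return -R.T@d['t'], R.T@r
def onz(d,u,v,z):
    o,r=ray(d,u,v); return o+r*(z-o[2])/r[2]
def tri(obs):
    A=np.zeros((3,3));b=np.zeros(3)
    for d,u,v in obs:
        o,r=ray(d,u,v); r=r/np.linalg.norm(r); P=np.eye(3)-np.outer(r,r); A+=P;b+=P@o
    return np.linalg.solve(A,b)
def proj(d,X):
    c=d['R']@np.asarray(X)+d['t']; f=K(d); return f*c[0]/c[2]+d['cx'], f*c[1]/c[2]+d['cy']
def load(tag):
    return {k:(v if v.ndim else float(v)) for k,v in np.load(f'pics/{tag}.npz').items()}
E
python3 - <<'E'
from h import *
for n in ('scene','side','wrist'):
    d=grab(n,n+'0'); print(n,d['vfov'],d['cx'],d['cy'],(-d['R'].T@d['t']).round(3), d['R'][2].round(2))
s=ctrl.get_state();print(s)
E
```

```text
scene 44.98690959150777 287.43025860874405 211.3202323746845 [ 1.032 -0.69   0.627] [-0.43  0.74 -0.52]
side 52.739580990861384 277.48024035364637 217.89575024830933 [0.538 0.865 0.562] [ 0.05 -0.87 -0.5 ]
wrist 68.89393547090881 277.508329343134 209.38301473868606 [ 0.355 -0.55   0.384] [-0.23 -0.11 -0.97]
{'time': 0.15, 'joint_positions': array([ 1.11710002,  0.32165048, -0.07009267,  1.45139462,  0.02261879,
        1.37081135, -0.05690591]), 'qd': array([-0.00021449, -0.00119393,  0.00048984, -0.00469963,  0.00012043,
       -0.0005698 , -0.00100185]), 'joint_torque': array([ 5.17330845e-04, -4.91799009e+01, -4.04086858e-01, -3.12876499e+01,
       -6.38331519e-02,  4.05173306e-02,  1.27231615e-04]), 'position': array([ 0.29287033, -0.57982125,  0.22971436]), 'tool_rot': array([-3.05466591e+00, -7.27849617e-01,  6.93550098e-04]), 'ft_force': array([0.09186957, 0.61820204, 0.13743125]), 'torque': array([ 0.03460934, -0.01034783, -0.03622134]), 'grip_width': 0.9992400973262848}
```

View pics/scene0.png

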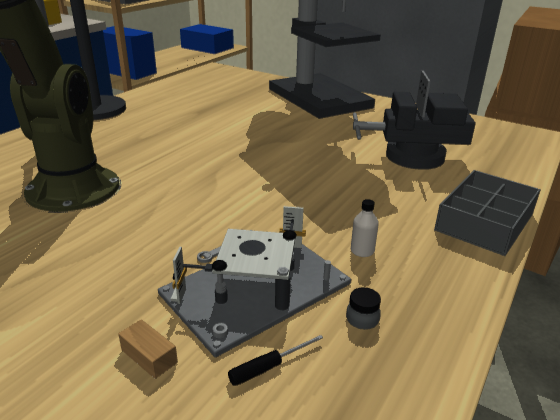

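View pics/side0.png

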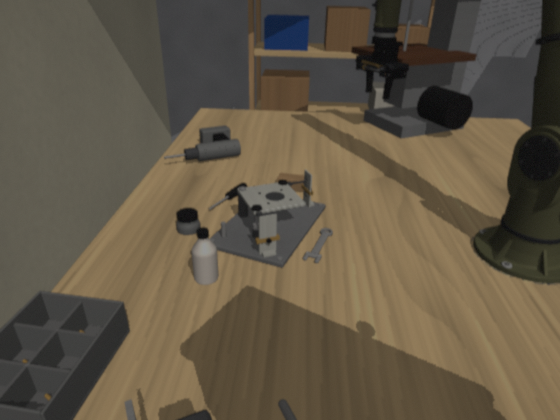

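View pics/wrist0.png

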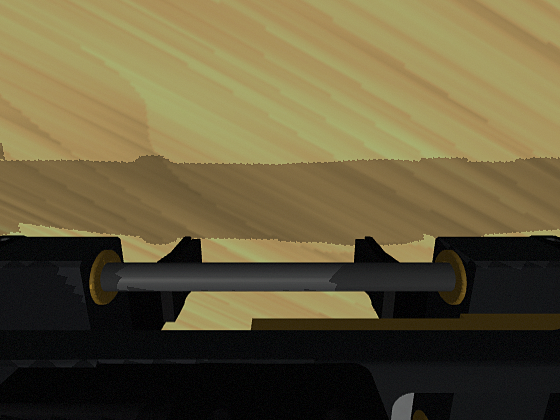

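The scene view shows the mount at about (255,285), with the right scale at (178,275) and the left scale at (292,225). In the side view the left scale is at (267,238) and the right scale at (308,190). I'll enlarge both.

Run:
```python
from h import *
for t,(a,b,c,e) in {'scene0':(150,195,360,355),'side0':(195,165,345,275)}.items():
    im=cv2.imread(f'pics/{t}.png')[b:e,a:c]
    s=min(800/(c-a),600/(e-b)); s=int(s*10)/10
    im=cv2.resize(im,None,fx=s,fy=s,interpolation=cv2.INTER_CUBIC)
    im=np.clip(im.astype(float)*1.5,0,255).astype(np.uint8)
    for u in range(a,c,10): cv2.putText(im,str(u),(int((u-a)*s),10),0,.33,(0,0,255)); 
    for v in range(b,e,10): cv2.putText(im,str(v),(0,int((v-b)*s)+4),0,.33,(0,0,255))
    cv2.imwrite(f'pics/{t}z.png',im); print(s)
```

```text
3.7
5.3
```

View pics/scene0z.png

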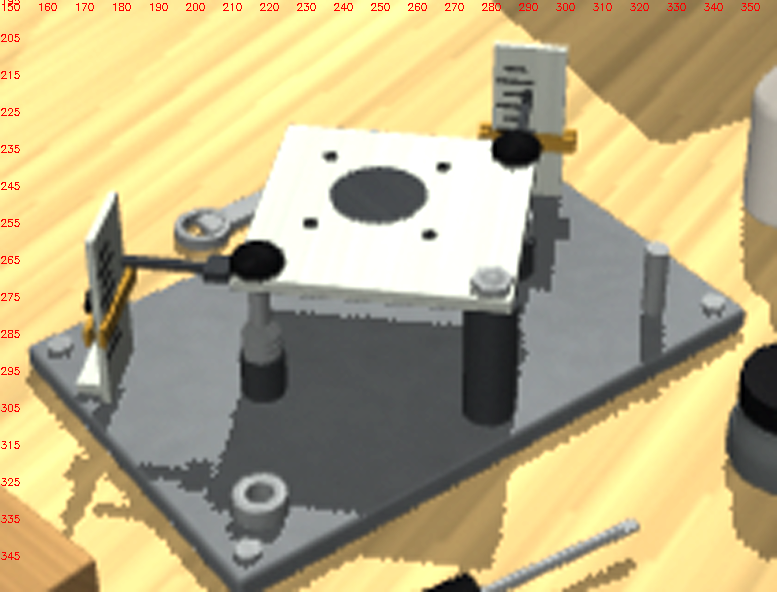

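View pics/side0z.png

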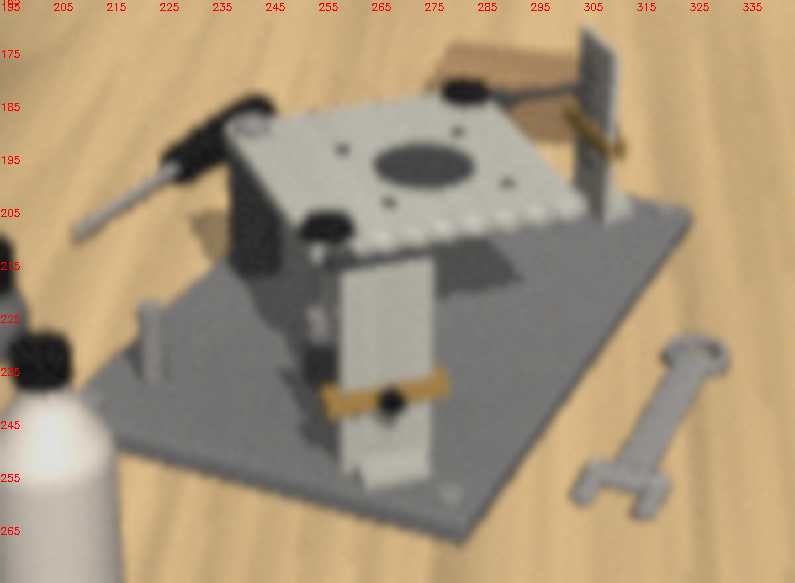

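Run:
```python
from h import *
from scipy.optimize import least_squares
s=load('scene0');d=load('side0')
S=lambda x,y:(s,150+x/3.7,195+y/3.7); D=lambda x,y:(d,195+x/5.3,165+y/5.3)
obs={'L':((0,78,.094*1e3),S(516,148),D(328,227)),'R':((0,-78,94),S(257,260),D(465,92)),'N':((78,0,93),S(492,281),D(248,124)),
 'c1':((100,-155,14),S(240,578),None),'c2':((-100,-155,14),S(30,348),D(690,212)),'c3':((100,155,14),S(743,312),None),'c4':((-100,155,14),None,D(461,535)),
 'pc':((0,0,89),S(379,195),D(424,166))}
for k,o in obs.items():
    if o[1] and o[2]:
        X=tri(o[1:]); print(k,X.round(4),[np.round(np.subtract(proj(q[0],X),q[1:]),1) for q in o[1:]])
def W(p,m):
    c,sn=np.cos(p[2]),np.sin(p[2]);m=np.array(m)/1e3
    return np.array([p[0]+c*m[0]-sn*m[1],p[1]+sn*m[0]+c*m[1],m[2]])
def res(p):
    r=[]
    for m,*q in obs.values():
        for o in q:
            if o: r+=list(np.subtract(proj(o[0],W(p,m)),o[1:]))
    return np.array(r)
f=least_squares(res,[.55,0,0],loss='soft_l1');print(f.x,res(f.x).reshape(-1,2).round(1).tolist())
np.save('mp.npy',f.x)
for n,m in {'L':(0,78,99),'R':(0,-78,99)}.items(): print(n,W(f.x,m).round(4))
```

```text
L [0.6321 0.002  0.0903] [array([-0.6, -0.3]), array([-0.5,  0.2])]
R [ 0.5791 -0.1443  0.09  ] [array([-0.5, -0.3]), array([-0.3,  0.2])]
N [ 0.6803 -0.0983  0.0902] [array([-0.2, -0.1]), array([-0.1,  0.1])]
c2 [ 0.4607 -0.1815  0.0091] [array([-0.4, -0.3]), array([-0.3,  0.2])]
pc [ 0.5945 -0.0669  0.0873] [array([-0.6, -0.3]), array([-0.5,  0.2])]
[ 0.60598746 -0.07038176 -0.34387591] [[-0.1, -2.1], [-0.6, -1.0], [-0.2, -2.2], [-0.5, -1.1], [-0.1, -2.1], [0.1, -0.6], [-0.4, 0.1], [-1.5, -2.2], [0.2, -1.6], [1.1, -2.2], [0.4, -2.6], [3.5, 1.8], [-5.0, -1.2]]
L [0.6323 0.0031 0.099 ]
R [ 0.5797 -0.1438  0.099 ]
```

Request:
{"op": "carry_out", "data": {
  "rows": [
    {"offset": [0.06,-0.02,0],"rot": [0,0,0],"gripper": 0},
    {"offset": [0.06,-0.02,0],"rot": [0,0,0],"gripper": 0},
    {"offset": [0.06,-0.02,0],"rot": [0,0,0],"gripper": 0},
    {"offset": [0.06,-0.02,0],"rot": [0,0,0],"gripper": 0},
    {"offset": [0.06,-0.02,0],"rot": [0,0,0],"gripper": 0},
    {"offset": [0.06,-0.02,0],"rot": [0,0,0],"gripper": 0},
    {"offset": [0.06,-0.02,0],"rot": [0,0,0],"gripper": 0},
    {"offset": [0.06,-0.02,0],"rot": [0,0,0],"gripper": 0},
    {"offset": [0.06,-0.02,0],"rot": [0,0,0],"gripper": 0},
    {"offset": [0.06,-0.02,0],"rot": [0,0,0],"gripper": 0}
  ]
}}

```text
time: 1.4
position: [0.7342, -0.1353, 0.2302]
tool_rot: [3.056, 0.727, -0.001]
ft_force: [1.5, 0.6, -0.4]
grip_width: 0.018
```

Request:
{"op": "carry_out", "data": {
  "rows": [
    {"offset": [0,0,0],"rot": [0,0,-10.5],"gripper": 0},
    {"offset": [0,0,0],"rot": [0,0,-10.5],"gripper": 0},
    {"offset": [0,0,0],"rot": [0,0,-10.5],"gripper": 0},
    {"offset": [0,0,0],"rot": [0,0,-10.5],"gripper": 0},
    {"offset": [0,0,0],"rot": [0,0,-10.5],"gripper": 0},
    {"offset": [0,0,0],"rot": [0,0,-10.5],"gripper": 0},
    {"offset": [0,0,0],"rot": [0,0,-10.5],"gripper": 0},
    {"offset": [0,0,0],"rot": [0,0,-10.5],"gripper": 0},
    {"offset": [0,0,0],"rot": [0,0,-10.5],"gripper": 0},
    {"offset": [0,0,0],"rot": [0,0,-10.5],"gripper": 0}
  ]
}}

```text
time: 2.65
position: [0.733, -0.1366, 0.2299]
tool_rot: [-1.274, -2.871, 0.001]
ft_force: [0.4, -0.1, -0.2]
grip_width: 0.004
```

Request:
{"op": "carry_out", "data": {
  "rows": [
    {"offset": [0,0,0],"rot": [0,0,-9],"gripper": 0},
    {"offset": [0,0,0],"rot": [0,0,-9],"gripper": 0},
    {"offset": [0,0,0],"rot": [0,0,-9],"gripper": 0},
    {"offset": [0,0,0],"rot": [0,0,0],"gripper": 0}
  ]
}}

```text
time: 3.15
position: [0.733, -0.1366, 0.2299]
tool_rot: [-0.58, -3.087, -0.0]
ft_force: [0.7, 0.6, -0.7]
grip_width: 0.003
```

Run:
```python
from h import *
from scipy.spatial.transform import Rotation as Ro
d=grab('wrist','w1');s=ctrl.get_state();print(s['time'],s['position'],s['joint_positions'].round(2),s['ft_force'],s['grip_width']);print(Ro.from_rotvec(s['tool_rot']).as_matrix().round(3));print(-d['R'].T@d['t'],d['R'][2])
```

```text
3.2 [ 0.73301655 -0.13652423  0.23003449] [ 0.58  0.63 -0.73  1.14  0.41  1.51  1.12] [-0.9518392   0.09183549 -0.46162289] 0.005704134402451255
[[-0.931  0.364 -0.001]
 [ 0.364  0.931  0.   ]
 [ 0.001  0.    -1.   ]]
[ 0.66953913 -0.11290603  0.38416757] [ 0.23443559 -0.09218889 -0.96775057]
```

View pics/w1.png

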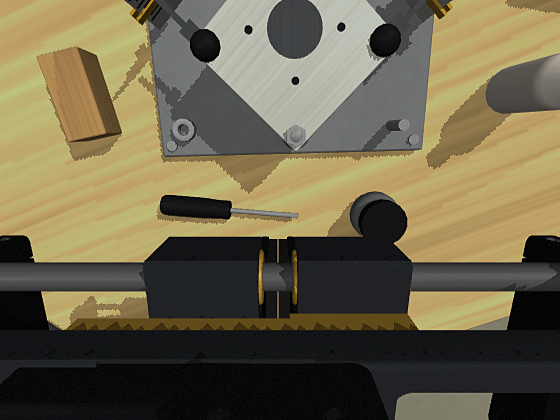

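Request:
{"op": "carry_out", "data": {
  "rows": [
    {"offset": [0.03,0,0.04],"rot": [0,8,0],"gripper": 0},
    {"offset": [0,0,0],"rot": [0,9,0],"gripper": 0},
    {"offset": [0,0,0],"rot": [0,9,0],"gripper": 0},
    {"offset": [0,0,0],"rot": [0,0,0],"gripper": 0}
  ]
}}

```text
time: 3.7
position: [0.7058, -0.1258, 0.1826]
tool_rot: [-0.499, -2.638, -0.115]
ft_force: [0.2, 0.7, -0.9]
grip_width: 0.004
```

Run:
```python
from h import *
d=grab('wrist','w2');s=ctrl.get_state();print(s['time'],s['position'],s['joint_positions'].round(2));print(-d['R'].T@d['t'],d['R'][2])
```

```text
3.75 [ 0.70556801 -0.12503389  0.18629722] [ 0.43  0.96 -0.67  0.74  0.36  1.99  1.16]
[ 0.71311872 -0.12936272  0.3514149 ] [-0.1919231   0.07254093 -0.97872536]
```

View pics/w2.png

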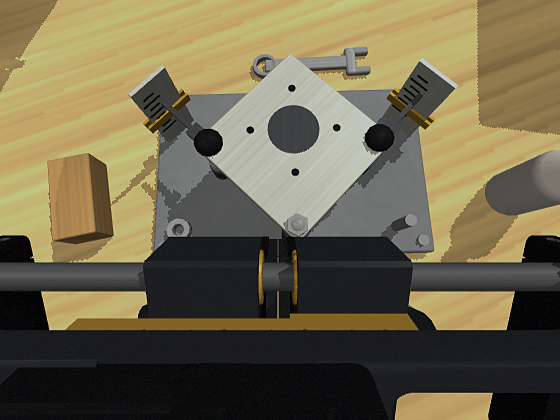

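```bash
cat >> h.py <<'E'
def crop(tag,a,b,c,e,out,g=1.0):
    im=cv2.imread(f'pics/{tag}.png')[b:e,a:c]; s=int(min(800/(c-a),600/(e-b)))
    im=cv2.resize(im,None,fx=s,fy=s,interpolation=cv2.INTER_CUBIC); im=np.clip(im*g,0,255).astype(np.uint8)
    for u in range(a,c,10): cv2.putText(im,str(u),(int((u-a+.5)*s)-9,10),0,.35,(0,0,255)); cv2.line(im,(int((u-a+.5)*s),12),(int((u-a+.5)*s),18),(0,0,255))
    for v in range(b,e,10): cv2.putText(im,str(v),(0,int((v-b+.5)*s)+4),0,.35,(0,0,255))
    cv2.imwrite(f'pics/{out}.png',im); print(out,s)
E
python3 - <<'E'
from h import *
d=grab('wrist','w3');s=ctrl.get_state();print(s['time'],s['position']);print(-d['R'].T@d['t'],d['R'][2])
crop('w3',120,55,230,160,'w3R');crop('w3',360,50,470,155,'w3L')
E
```

```text
3.8 [ 0.70536801 -0.12474576  0.18958772]
[ 0.71206383 -0.12846416  0.35512936] [-0.18718563  0.07147181 -0.97972104]
w3R 5
w3L 5
```

View pics/w3R.png

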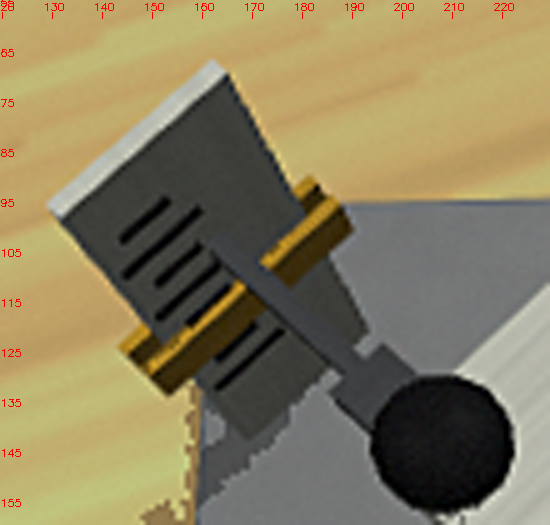

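View pics/w3L.png

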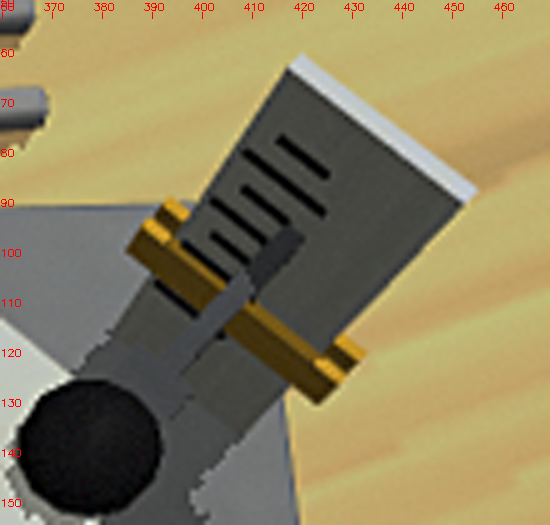

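```bash
cat > m.py <<'E'
from h import *
def toW(p,m):
    c,sn=np.cos(p[2]),np.sin(p[2]);m=np.array(m)
    return np.array([p[0]+c*m[0]-sn*m[1],p[1]+sn*m[0]+c*m[1],m[2]])
def toM(p,X):
    c,sn=np.cos(p[2]),np.sin(p[2]);dx,dy=X[0]-p[0],X[1]-p[1]
    return np.array([c*dx+sn*dy,-sn*dx+c*dy,X[2]])
def face(d,p,side,u,v,dist):
    """hit of pixel ray with plane dist(m) outward of button; returns (along-width, z)"""
    sg=1 if side=='L' else -1
    o,r=ray(d,u,v); o2=toM(p,o); r2=toM(np.array([0,0,p[2]]),r)
    n=np.array([-1,sg,0])/2**.5; P0=np.array([0,.078*sg,0])
    t=(dist-n@(o2-P0))/(n@r2); X=o2+t*r2
    w=np.array([1,sg,0])/2**.5
    return np.round([1e3*w@(X-P0),1e3*X[2]],1)
E
python3 - <<'E'
from m import *
d=load('w3')
# refine mount from this view
f=lambda a,b,x,y:(a+x/5-.5,b+y/5-.5)
p=np.load('mp.npy')
# predicted vs seen
for n,m in {'L pad':(0,.078,.095),'R pad':(0,-.078,.095),'nut':(.078,0,.093),'bedRR':(.1,-.155,.014),'bedFL':(-.1,.155,.014)}.items(): print(n,np.round(proj(d,toW(p,m)),1))
for side,a,b,pts in (('R',120,55,{'top1':(57,216,71),'top2':(229,76,71),'tabT1':(149,372,67),'tabT2':(341,207,67),'tabB1':(170,395,67),'tabB2':(354,230,67),'tip':(216,237,65)}),
 ('L',360,50,{'top1':(288,70,71),'top2':(463,205,71),'tabT1':(142,232,67),'tabT2':(335,385,67),'tabB1':(127,250,67),'tabB2':(318,404,67),'tip':(293,231,65)})):
    for k,(x,y,D) in pts.items(): print(side,k,face(d,p,side,*f(a,b,x,y),D/1e3))
crop('w3',0,0,560,420,'w3full')
for n,(a,b,c,e) in {'zR1':(140,90,195,135),'zL1':(380,85,440,135)}.items(): crop('w3',a,b,c,e,n,1.6)
E
```

```text
L pad [380.5 135.3]
R pad [209.3 139.9]
nut [298.4 222.5]
bedRR [154.1 257.5]
bedFL [413.4  87. ]
R top1 [ 22.4 111.1]
R top2 [-17.6 109.2]
R tabT1 [28.9 66.3]
R tabT2 [-23.9  64.3]
R tabB1 [28.9 55.7]
R tabB2 [-24.1  55.2]
R tip [ 2.2 86.7]
L top1 [-20.  106.5]
L top2 [ 19.9 106.4]
L tabT1 [-26.3  51.4]
L tabT2 [26.7 51.8]
L tabB1 [-27.   43.5]
L tabB2 [27.1 43.3]
L tip [-0.6 82.5]
w3full 1
zR1 13
zL1 12
```

View pics/zR1.png

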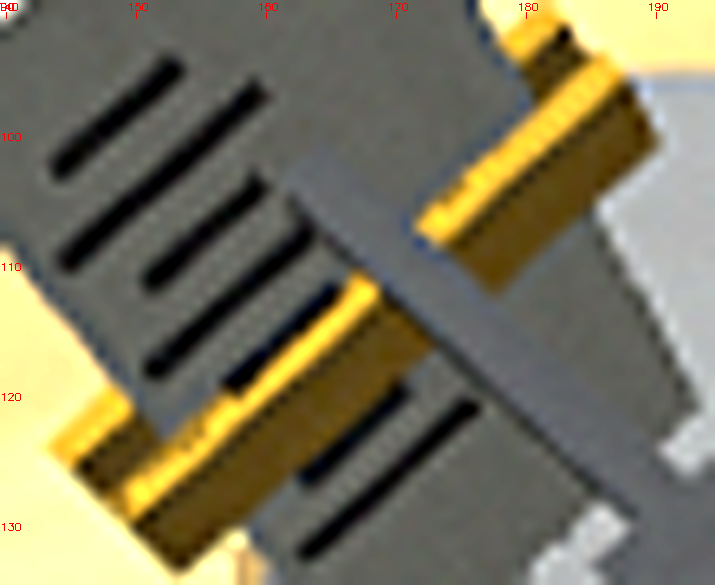

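View pics/zL1.png

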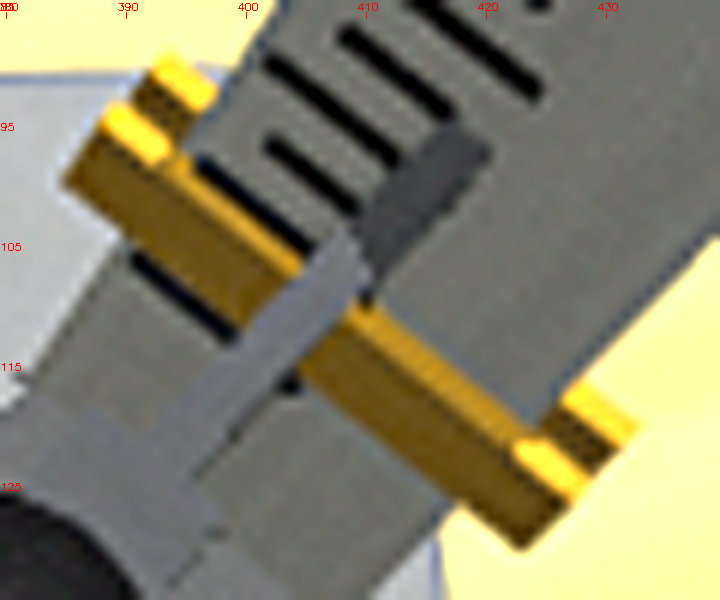

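View pics/w3.png

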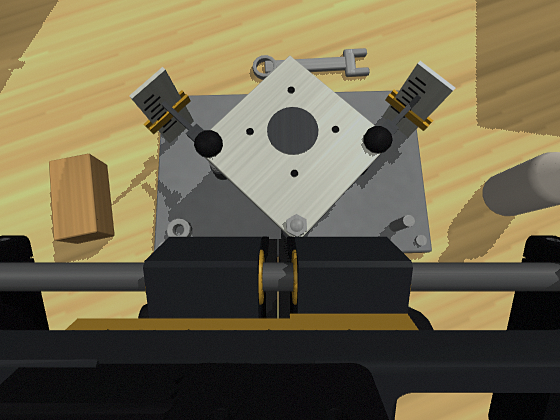

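```bash
cat > fit.py <<'E'
from m import *
from scipy.optimize import least_squares
def wpt(side,w,z,dist):
    sg=1 if side=='L' else -1
    return np.array([0,.078*sg,0])+w*np.array([1,sg,0])/2**.5+dist*np.array([-1,sg,0])/2**.5+np.array([0,0,z])
def fit(d,known):
    """known: list (mount xyz, u, v) -> x,y,yaw,dz"""
    def res(q): return np.array([np.subtract(proj(d,toW(q[:3],m)+[0,0,q[3]]),(u,v)) for m,u,v in known]).ravel()
    p=np.load('mp.npy'); r=least_squares(res,[*p,0],loss='soft_l1'); return r.x,res(r.x).reshape(-1,2).round(1).tolist()
def fz(d,q,side,u,v,dist): 
    r=face(d,q[:3],side,u,v,dist); return r-[0,1e3*q[3]]
E
python3 - <<'E'
from fit import *
d=load('w3')
f=lambda s,a,b,x,y:(a+x/s-.5,b+y/s-.5)
kn=[((0,.078,.094),377.5,138.9),((0,-.078,.094),207.9,143.1),((.078,0,.093),296,222.5)]
kn+=[(wpt('R',.02,.11,.071),*f(5,120,55,57,216)),(wpt('R',-.02,.11,.071),*f(5,120,55,229,76)),(wpt('L',-.02,.11,.071),*f(5,360,50,288,70)),(wpt('L',.02,.11,.071),*f(5,360,50,463,205))]
q,r=fit(d,kn);print(q,r)
for D in (64,65,66,67,68,69):
  for side,s,a,b,pts in (('R',13,140,90,{'T1':(133,520),'T2':(625,80),'B1':(180,572),'B2':(660,145)}),('L',12,380,85,{'T1':(98,130),'T2':(567,502),'B1':(65,182),'B2':(522,548)})):
    print(D,side,*[(k,*fz(d,q,side,*f(s,a,b,*xy),D/1e3).round(1)) for k,xy in pts.items()])
print('tip tops', fz(d,q,'R',*f(13,140,90,305,165),.065), fz(d,q,'L',*f(12,380,85,477,138),.065))
for n,m in {'L':(0,.078,.099),'R':(0,-.078,.099)}.items(): print(n,toW(q[:3],m).round(4))
np.save('q3.npy',q)
E
```

```text
[ 0.60677969 -0.07279437 -0.34683519 -0.00082731] [[0.3, -0.9], [-0.4, -0.9], [-0.1, 2.0], [0.8, 0.7], [-0.1, -0.4], [-0.4, -0.1], [0.0, 0.3]]
64 R ('T1', np.float64(27.0), np.float64(69.6)) ('T2', np.float64(-25.2), np.float64(69.4)) ('B1', np.float64(27.0), np.float64(60.5)) ('B2', np.float64(-25.3), np.float64(59.8))
64 L ('T1', np.float64(-25.8), np.float64(60.4)) ('T2', np.float64(26.4), np.float64(61.0)) ('B1', np.float64(-25.9), np.float64(52.0)) ('B2', np.float64(26.5), np.float64(52.4))
65 R ('T1', np.float64(26.9), np.float64(68.1)) ('T2', np.float64(-25.5), np.float64(67.9)) ('B1', np.float64(26.9), np.float64(58.9)) ('B2', np.float64(-25.6), np.float64(58.3))
65 L ('T1', np.float64(-26.0), np.float64(59.1)) ('T2', np.float64(26.5), np.float64(59.6)) ('B1', np.float64(-26.1), np.float64(50.6)) ('B2', np.float64(26.6), np.float64(50.9))
66 R ('T1', np.float64(26.9), np.float64(66.6)) ('T2', np.float64(-25.8), np.float64(66.4)) ('B1', np.float64(26.9), np.float64(57.4)) ('B2', np.float64(-26.0), np.float64(56.7))
66 L ('T1', np.float64(-26.2), np.float64(57.7)) ('T2', np.flo
[... 613 characters left out ...]
2', np.float64(-26.6), np.float64(53.6))
68 L ('T1', np.float64(-26.6), np.float64(54.9)) ('T2', np.float64(26.6), np.float64(55.5)) ('B1', np.float64(-26.7), np.float64(46.3)) ('B2', np.float64(26.7), np.float64(46.7))
69 R ('T1', np.float64(26.7), np.float64(62.1)) ('T2', np.float64(-26.9), np.float64(61.9)) ('B1', np.float64(26.7), np.float64(52.7)) ('B2', np.float64(-27.0), np.float64(52.1))
69 L ('T1', np.float64(-26.8), np.float64(53.6)) ('T2', np.float64(26.7), np.float64(54.1)) ('B1', np.float64(-26.9), np.float64(44.9)) ('B2', np.float64(26.8), np.float64(45.3))
tip tops [-0.1        86.22731198] [ 0.7        87.32731198]
L [6.333e-01 6.000e-04 9.900e-02]
R [ 0.5803 -0.1461  0.099 ]
```

Run:
```python
from fit import *
d=load('w3');q=np.load('q3.npy')
f=lambda s,a,b,x,y:(a+x/s-.5,b+y/s-.5)
for side,s,a,b,pts in (('R',13,140,90,[(165,443),(355,280),(420,215)]),('L',12,380,85,[(180,158),(300,262),(375,302),(520,425)])):
  print(side,[fz(d,q,side,*f(s,a,b,*xy),.071) for xy in pts])
# brass profile: sample along line perpendicular-ish, at given width w, project z at D=71
im=d['img'].astype(float)
for side,w in (('R',15),('R',-15),('L',12),('L',-12),('L',18)):
  row=[]
  for z in np.arange(44,72,1.):
    m=wpt(side,w/1e3,z/1e3,.071); u,v=proj(d,toW(q[:3],m)+[0,0,q[3]])
    c=cv2.getRectSubPix(d['img'],(1,1),(u,v))[0,0]; row.append(f'{z:.0f}:{c[0]},{c[2]}')
  print(side,w,' '.join(row))
```

```text
R [array([20.6       , 63.72731198]), array([ 0.5       , 63.02731198]), array([-6.9       , 63.72731198])]
L [array([-19.5       ,  54.82731198]), array([-5.2       , 54.02731198]), array([ 2.3       , 56.12731198]), array([19.        , 55.42731198])]
R 15 44:65,60 45:64,61 46:61,60 47:60,60 48:62,60 49:58,39 50:57,18 51:58,10 52:57,10 53:56,9 54:57,12 55:57,11 56:55,10 57:50,11 58:62,13 59:100,22 60:155,33 61:189,40 62:170,36 63:115,34 64:80,46 65:67,57 66:60,60 67:61,61 68:66,63 69:55,52 70:30,29 71:12,12
R -15 44:60,57 45:59,56 46:60,58 47:59,60 48:59,55 49:58,39 50:58,23 51:58,15 52:58,14 53:57,13 54:59,13 55:59,14 56:56,14 57:50,11 58:52,11 59:98,22 60:148,32 61:172,36 62:172,35 63:135,38 64:88,49 65:59,57 66:54,58 67:57,58 68:59,57 69:58,55 70:59,55 71:59,55
L 12 44:65,9 45:64,10 46:65,14 47:66,16 48:66,15 49:64,15 50:62,15 51:68,16 52:95,21 53:115,25 54:118,23 55:110,30 56:89,52 57:68,68 58:67,66 59:67,64 60:68,64 61:68,64 62:67,64 63:67,63 64:68,64 65:68,65 66:68,65 67:69,65 68:69,64 69:68,63 70:69,65 71:68,65
L -12 44:67,15 45:66,14 46:66,13 47:66,14 48:66,14 49:65,16 50:63,15 51:74,17 52:103,24 53:124,28 54:93,20 55:37,5 56:17,12 57:31,35 58:61,59 59:73,68 60:74,69 61:72,67 62:54,49 63:23,21 64:11,10 65:32,30 66:66,62 67:73,69 68:73,68 69:73,68 70:61,58 71:24,22
L 18 44:63,11 45:64,13 46:66,13 47:66,12 48:66,14 49:65,15 50:62,15 51:69,17 52:94,21 53:112,23 54:116,22 55:108,31 56:88,51 57:71,65 58:68,70 59:68,68 60:69,67 61:69,67 62:70,68 63:68,67 64:69,67 65:68,66 66:67,65 67:67,65 68:68,67 69:69,68 70:68,65 71:68,65
```

Run:
```python
from fit import *
d=load('scene0')
crop('scene0',272,200,312,250,'s0L',1.6); crop('scene0',165,240,225,305,'s0R',1.8)
```

```text
s0L 12
s0R 9
```

View pics/s0L.png

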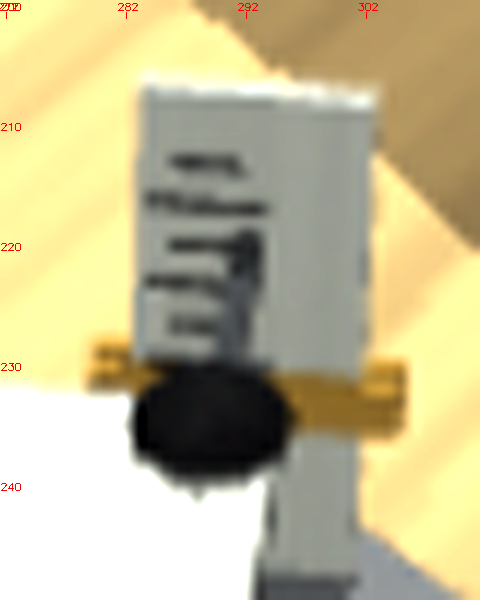

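View pics/s0R.png

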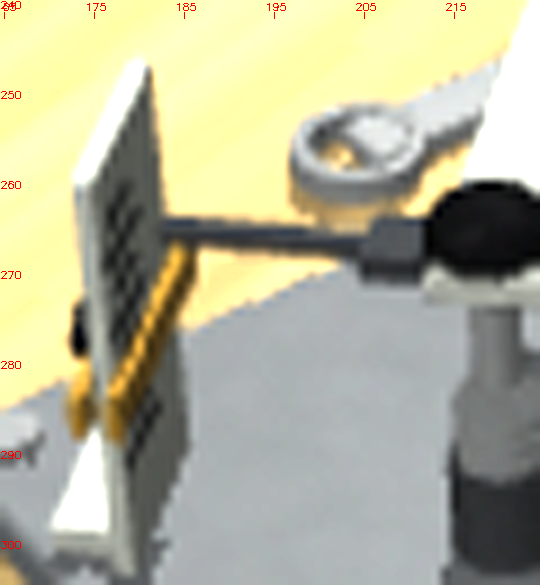

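Run:
```python
from fit import *
d=load('scene0')
f=lambda x,y:(272+x/12-.5,200+y/12-.5)
kn=[((0,.078,.094),150+516/3.7-.5,195+148/3.7-.5),((0,-.078,.094),150+257/3.7-.5,195+260/3.7-.5),((.078,0,.093),283-.5,271-.5),(wpt('L',-.02,.11,.071),*f(140,90)),(wpt('L',.02,.11,.071),*f(375,110))]
q,r=fit(d,kn);print(q,r)
for n,x,y,D in (('backtop',330,373,.071),('frontbot',330,433,.068),('tip top',245,232,.065),('top',260,101,.071),('fb',390,437,.068)): print(n,fz(d,q,'L',*f(x,y),D))
```

```text
[ 0.60697626 -0.07282684 -0.34433656 -0.00150862] [[0.1, -0.2], [-0.1, -0.1], [0.1, 0.0], [-0.3, 0.2], [0.1, 0.1]]
backtop [14.2        57.30861577]
frontbot [14.8        47.10861577]
tip top [-0.7        88.10861577]
top [  0.6        110.20861577]
fb [25.1        47.20861577]
```

Request:
{"op": "carry_out", "data": {
  "rows": [
    {"offset": [0,0,0],"rot": [0,-9,0],"gripper": 0},
    {"offset": [0,0,0],"rot": [0,-9,0],"gripper": 0},
    {"offset": [0,0,0],"rot": [0,-8,0],"gripper": 0},
    {"offset": [0,0,0],"rot": [0,0,-10],"gripper": 0},
    {"offset": [0,0,0],"rot": [0,0,-10],"gripper": 0},
    {"offset": [0,0,0],"rot": [0,0,0],"gripper": 0}
  ]
}}

```text
time: 4.55
position: [0.7044, -0.1253, 0.1941]
tool_rot: [0.036, 3.137, -0.006]
ft_force: [-0.4, 0.3, -0.2]
grip_width: 0.007
```

```bash
cat >> h.py <<'E'
from scipy.spatial.transform import Rotation as Ro
L=np.array([.6334,.0006]);Rp=np.array([.5806,-.1462])
def st(goal=None):
    s=ctrl.get_state();R=Ro.from_rotvec(s['tool_rot']).as_matrix();print('t',s['time'],s['position'].round(4),'q',s['joint_positions'].round(2),'F',s['ft_force'].round(2)); print(R.round(3).tolist())
    if goal is not None: print('d tool',(R.T@(np.asarray(goal)-s['position'])).round(4))
E
python3 -c "
from h import *
st([*L,.15])"
```

```text
t 4.55 [ 0.7044 -0.1253  0.1941] q [ 0.66  0.6  -0.81  1.3   0.43  1.42  1.43] F [-0.41  0.27 -0.16]
[[-1.0, 0.023, 0.005], [0.023, 1.0, -0.004], [-0.005, -0.004, -1.0]]
d tool [0.074  0.1244 0.0433]
```

Request:
{"op": "carry_out", "data": {
  "rows": [
    {"offset": [0.025,0.042,0],"rot": [0,0,0],"gripper": 0},
    {"offset": [0.025,0.042,0],"rot": [0,0,0],"gripper": 0},
    {"offset": [0.024,0.04,0],"rot": [0,0,0],"gripper": 0},
    {"offset": [0,0,0.04],"rot": [0,0,0],"gripper": 0},
    {"offset": [0,0,0.03],"rot": [0,0,0],"gripper": 0},
    {"offset": [0,0,0],"rot": [0,0,0],"gripper": 0}
  ]
}}

```text
time: 5.3
position: [0.6317, -0.0004, 0.1196]
tool_rot: [-0.037, -3.139, 0.003]
ft_force: [-0.1, -0.3, 0.6]
grip_width: 0.006
```

```bash
python3 -c "
from h import *
grab('wrist','w4');st([*L,.107]); crop('w4',250,80,450,230,'w4c',1.5); grab('side','s4')"
```

```text
t 5.35 [ 6.332e-01 -2.000e-04  1.213e-01] q [ 0.61  0.5  -0.86  1.6   0.39  1.22  1.23] F [-1.28  0.17  1.14]
[[-1.0, 0.023, 0.0], [0.023, 1.0, -0.001], [-0.0, -0.001, -1.0]]
d tool [-0.0002  0.0008  0.0143]
w4c 4
```

View pics/w4.png

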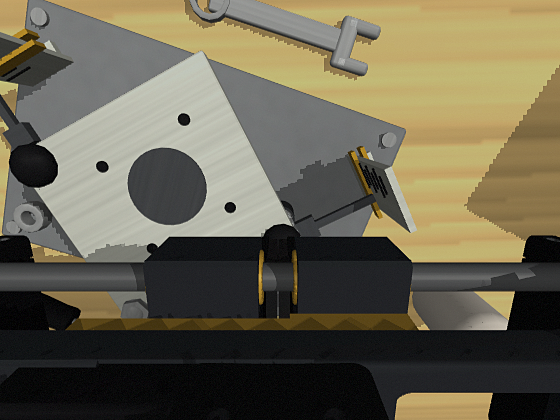

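View pics/s4.png

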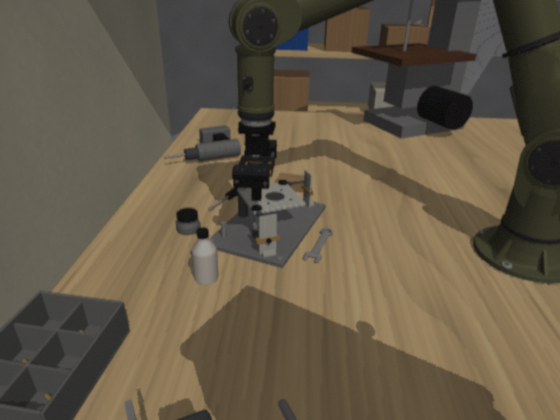

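Request:
{"op": "carry_out", "data": {
  "rows": [
    {"offset": [0,0,0.01],"rot": [0,0,0],"gripper": 0},
    {"offset": [0,0,0.01],"rot": [0,0,0],"gripper": 0},
    {"offset": [0,0,0.006],"rot": [0,0,0],"gripper": 0},
    {"offset": [0,0,0.004],"rot": [0,0,0],"gripper": 0},
    {"offset": [0,0,0],"rot": [0,0,0],"gripper": 0},
    {"offset": [0,0,0],"rot": [0,0,0],"gripper": 0}
  ]
}}

```text
time: 6.15
position: [0.6346, 0.0005, 0.0914]
tool_rot: [0.033, 3.14, 0.001]
ft_force: [0.0, 0.9, 5.8]
grip_width: 0.008
```

```bash
python3 -c "
from h import *
grab('wrist','w5');st([*L,.0855]); crop('w5',280,130,430,240,'w5c',1.5); crop('w4',280,130,430,240,'w4c',1.5)"
```

```text
t 6.2 [6.346e-01 6.000e-04 9.140e-02] q [ 0.6   0.53 -0.84  1.63  0.42  1.17  1.21] F [0.07 0.02 6.33]
[[-1.0, 0.021, 0.002], [0.021, 1.0, 0.001], [-0.002, 0.001, -1.0]]
d tool [ 0.0013 -0.      0.0059]
w5c 5
w4c 5
```

View pics/w4c.png

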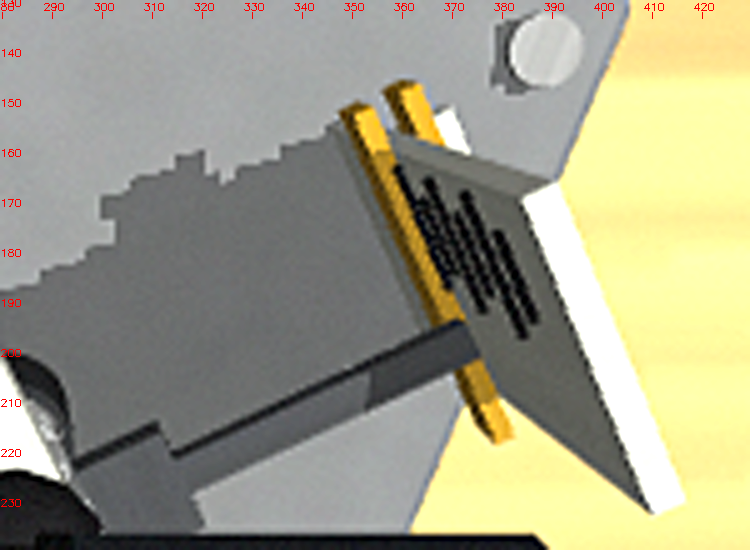

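View pics/w5c.png

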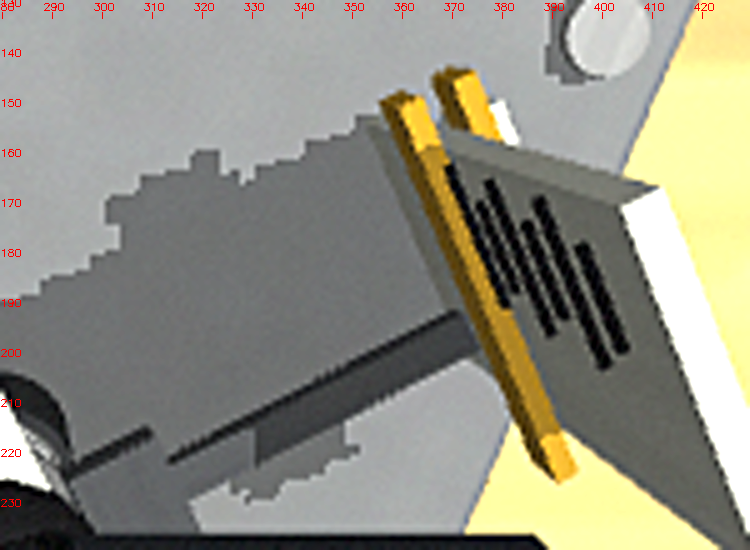

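Run:
```python
from fit import *
f=lambda x,y:(280+x/5-.5,130+y/5-.5)
for t,tip,tops,tabbot in (('w4',(470,338),((522,200),(652,512)),()),('w5',(472,330),((622,207),(724,548)),((385,105),(545,470)))):
    d=load(t); kn=[(wpt('L',-.02,.11,.071),*f(*tops[0]))]+([(wpt('L',.02,.11,.071),*f(*tops[1]))] if t=='w4' else [])
    q0=np.load('q3.npy')
    def res(s): 
        return np.array([np.subtract(proj(d,toW([q0[0]+s[0],q0[1]+s[1],q0[2]],m)),(u,v)) for m,u,v in kn]).ravel()
    r=least_squares(res,[0,0]); q=[q0[0]+r.x[0],q0[1]+r.x[1],q0[2],0]; print(t,r.x*1e3,r.fun.round(1))
    print('tip',fz(d,q,'L',*f(*tip),.065),'top',[fz(d,q,'L',*f(*x),.071) for x in tops],'tabB',[fz(d,q,'L',*f(*x),.068) for x in tabbot])
```

```text
w4 [ 0.18673089 -0.28733048] [-0.1 -0.6  0.1  0.6]
tip [ 0.3 84.9] top [array([-19.6, 109.7]), array([ 19.4, 110.3])] tabB []
w5 [ 0.22512677 -0.15459395] [ 0. -0.]
tip [ 1.9 57.9] top [array([-20., 110.]), array([ 19.5, 101. ])] tabB [array([-26.7,  47.4]), array([26.4, 50.8])]
```

Request:
{"op": "carry_out", "data": {
  "rows": [
    {"offset": [0,0,0.003],"rot": [0,0,0],"gripper": 0},
    {"offset": [0,0,0.0025],"rot": [0,0,0],"gripper": 0},
    {"offset": [0,0,0],"rot": [0,0,0],"gripper": 0},
    {"offset": [0,0,0],"rot": [0,0,0],"gripper": 0}
  ]
}}

```text
time: 6.7
position: [0.6349, 0.0005, 0.0864]
tool_rot: [0.033, 3.139, 0.0]
ft_force: [-0.8, 0.3, 7.7]
grip_width: 0.002
```

```bash
python3 -c "
from h import *
grab('wrist','w6');st([*L,.0855]); crop('w6',280,130,430,240,'w6c',1.5)"
```

```text
t 6.75 [6.349e-01 5.000e-04 8.640e-02] q [ 0.6   0.53 -0.84  1.63  0.42  1.17  1.21] F [-0.88  0.3   8.02]
[[-1.0, 0.021, 0.002], [0.021, 1.0, 0.0], [-0.002, 0.0, -1.0]]
d tool [0.0015 0.0001 0.0009]
w6c 5
```

View pics/w6c.png

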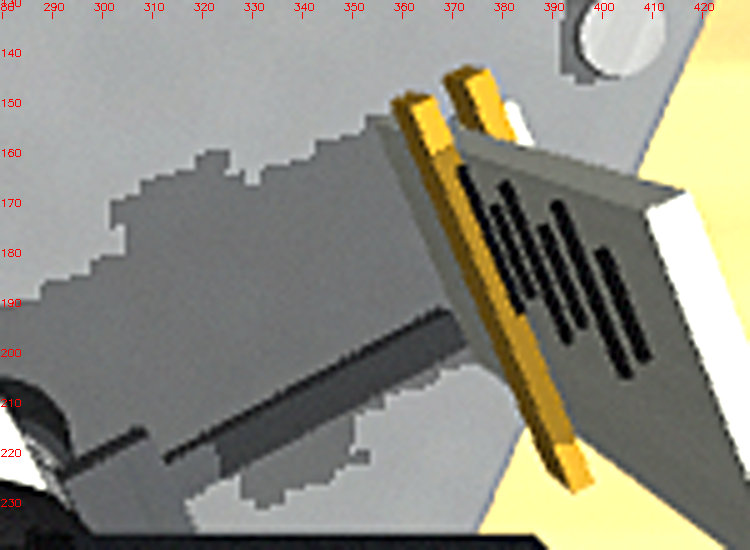

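Run:
```python
from fit import *
f=lambda x,y:(280+x/5-.5,130+y/5-.5)
q0=np.load('q3.npy')
for t,tip,top in (('w5',(472,330),(622,207)),('w6',(458,326),(646,212))):
    d=load(t); m=wpt('L',-.02,.11,.071)
    r=least_squares(lambda s:np.subtract(proj(d,toW([q0[0]+s[0],q0[1]+s[1],q0[2]],m)),f(*top)),[0,0])
    q=[q0[0]+r.x[0],q0[1]+r.x[1],q0[2],0]; print(t,r.x*1e3)
    for th in (.14,.17,.18,.19,.2,.21):
        # tip mid: dist from axis; top surface +2mm 
        X=wpt('L',0.0005,.085-.175*np.sin(th)+.002*np.cos(th),-.110+.175*np.cos(th)+.002*np.sin(th))
        print(th,np.round(np.subtract(proj(d,toW(q[:3],X)),f(*tip)),1),end=' ')
    print()
    if t=='w6':
        for zc in (.050,.051,.052): print(zc,[ (np.subtract(proj(d,toW(q[:3],wpt('L',w,zc+h,D))),(279.5,129.5))*5).round(0).tolist() for w,h,D in ((-.027,.005,.068),(.027,.005,.068),(-.027,-.005,.068),(.027,-.005,.068),(-.020,.005,.071),(.027,.005,.071))])
```

```text
w5 [ 0.22512677 -0.15459395]
0.14 [-0.8  0.5] 0.17 [-4.4 -0.7] 0.18 [-5.6 -1.1] 0.19 [-6.8 -1.4] 0.2 [-8.  -1.8] 0.21 [-9.2 -2.1] 
w6 [ 0.26876999 -0.21188554]
0.14 [4.7 2.7] 0.17 [0.9 1.4] 0.18 [-0.4  1. ] 0.19 [-1.6  0.6] 0.2 [-2.9  0.2] 0.21 [-4.2 -0.1] 
0.05 [[411.0, 108.0], [573.0, 494.0], [390.0, 102.0], [545.0, 470.0], [456.0, 149.0], [595.0, 484.0]]
0.051 [[413.0, 108.0], [575.0, 496.0], [392.0, 103.0], [548.0, 472.0], [459.0, 150.0], [598.0, 486.0]]
0.052 [[415.0, 109.0], [578.0, 499.0], [394.0, 103.0], [550.0, 475.0], [461.0, 151.0], [601.0, 489.0]]
```

Request:
{"op": "carry_out", "data": {
  "rows": [
    {"offset": [0,0,0.0014],"rot": [0,0,0],"gripper": 0},
    {"offset": [0,0,0],"rot": [0,0,0],"gripper": 0},
    {"offset": [0,0,0],"rot": [0,0,0],"gripper": 0}
  ]
}}

```text
time: 7.12
position: [0.635, 0.0004, 0.0851]
tool_rot: [0.033, 3.139, 0.0]
ft_force: [-0.1, 0.5, 8.1]
grip_width: 0.01
```

```bash
python3 -c "
from h import *
grab('wrist','w7');grab('scene','s7');st([*L,.0855]); crop('w7',280,130,430,240,'w7c',1.5);crop('s7',240,180,340,260,'s7c',1.5)"
```

```text
t 7.225 [6.35e-01 4.00e-04 8.51e-02] q [ 0.6   0.53 -0.84  1.63  0.42  1.16  1.21] F [-0.83 -0.04  7.98]
[[-1.0, 0.021, 0.003], [0.021, 1.0, 0.0], [-0.003, 0.0, -1.0]]
d tool [ 0.0016  0.0001 -0.0004]
w7c 5
s7c 7
```

View pics/w7c.png

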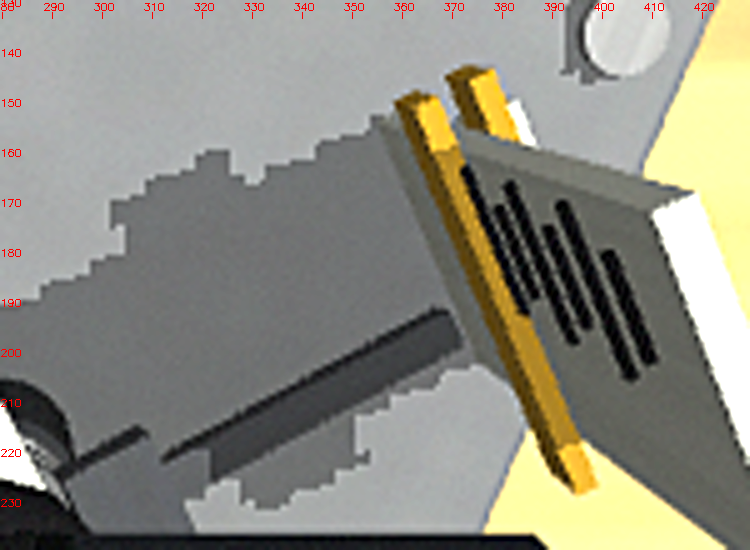

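View pics/s7c.png

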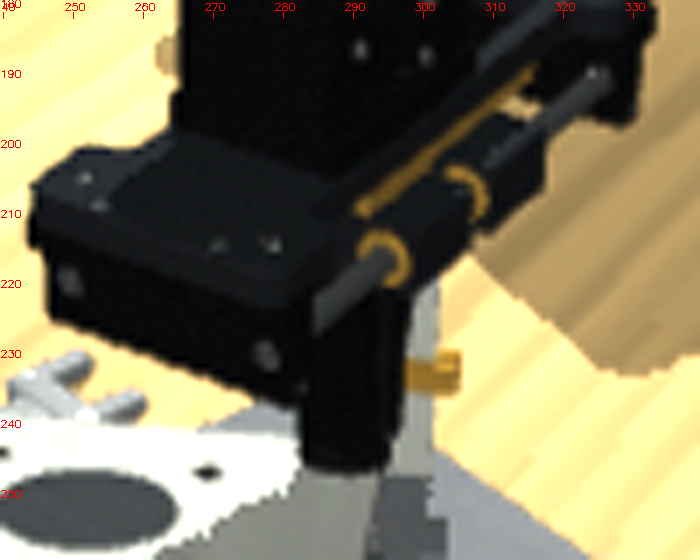

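Run:
```python
from h import *
ims=[]
for t,a,b in (('w4',360,185),('w5',360,180),('w6',355,180),('w7',355,180)):
    im=cv2.imread(f'pics/{t}.png')[b:b+28,a:a+38]; im=cv2.resize(im,None,fx=10,fy=10,interpolation=cv2.INTER_CUBIC); im=np.clip(im*2.2,0,255).astype(np.uint8)
    for k in range(0,38,5): cv2.putText(im,str(a+k),(k*10+5,8),0,.3,(0,0,255))
    for k in range(0,28,5): cv2.putText(im,str(b+k),(0,k*10+9),0,.3,(0,0,255))
    ims.append(im)
cv2.imwrite('pics/tips.png',np.vstack([np.hstack(ims[:2]),np.hstack(ims[2:])]))
```

```text
(no output)
```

View pics/tips.png

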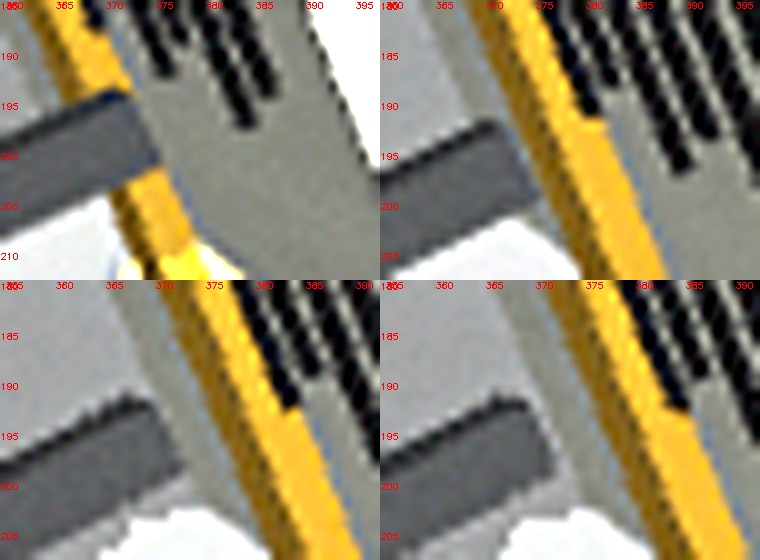

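Run:
```python
from fit import *
f=lambda x,y:(280+x/5-.5,130+y/5-.5)
q0=np.load('q3.npy')
for t,tip,top in (('w4',(375.5,201.2),(522,200)),('w5',(375.2,198.5),(622,207)),('w6',(372.8,198.5),(646,212)),('w7',(372.1,198.5),(651,213))):
    d=load(t); m=wpt('L',-.02,.11,.071)
    r=least_squares(lambda s:np.subtract(proj(d,toW([q0[0]+s[0],q0[1]+s[1],q0[2]],m)),f(*top)),[0,0])
    q=[q0[0]+r.x[0],q0[1]+r.x[1],q0[2],0]
    X=lambda th,w=.0025:wpt('L',w,.085-.175*np.sin(th)+.002*np.cos(th),-.110+.175*np.cos(th)+.002*np.sin(th))
    rr=least_squares(lambda z:np.subtract(proj(d,toW(q[:3],X(z[0],.0025+z[1]))),tip),[.1,0])
    print(t,r.x*1e3,'theta,w',rr.x,'drop',175*np.sin(rr.x[0]))
```

```text
w4 [ 0.49464029 -0.22058838] theta,w [0.00597455 0.00012156] drop 1.0455398799438251
w5 [ 0.22512677 -0.15459395] theta,w [ 0.12991023 -0.00061659] drop 22.670397202809003
w6 [ 0.26876999 -0.21188554] theta,w [ 0.17206655 -0.00024094] drop 29.963279953645173
w7 [ 0.26475477 -0.36867857] theta,w [ 1.81437779e-01 -1.73380206e-04] drop 31.577689177170576
```

```bash
python3 -c "
from h import *
grab('side','s8')
crop('side0',225,180,315,240,'sA',1.8);crop('s8',225,180,315,240,'sB',1.8)"
```

```text
sA 8
sB 8
```

View pics/sA.png

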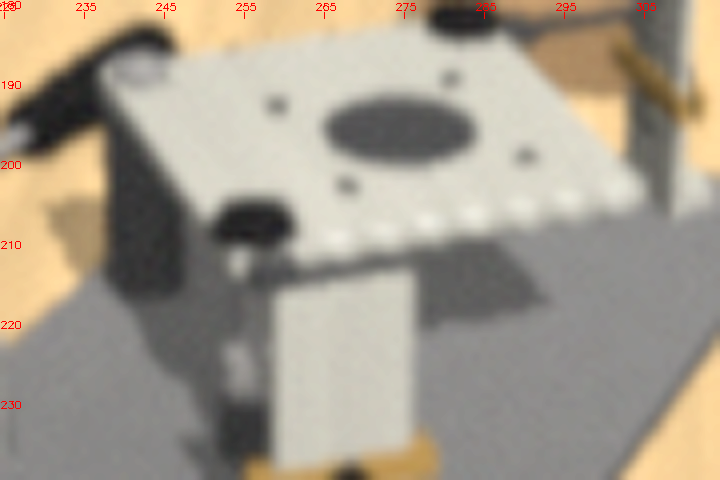

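View pics/sB.png

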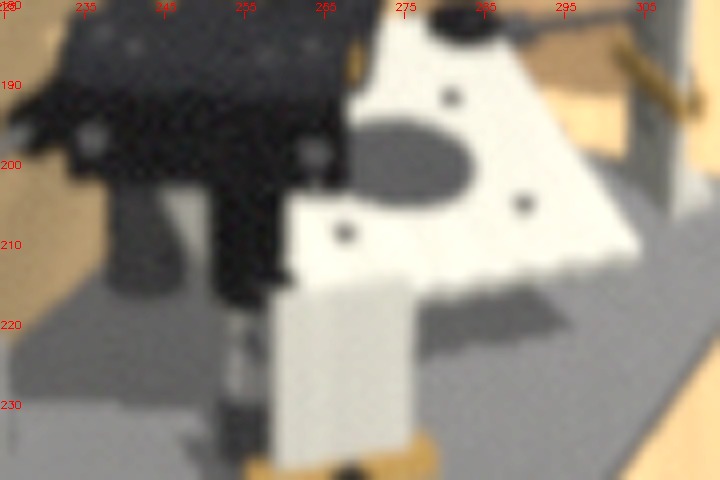

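```bash
cat > hole.py <<'E'
from fit import *
def cen(d,u,v,r=3.5):
    g=d['img'].astype(float).mean(2); ys,xs=np.mgrid[0:g.shape[0],0:g.shape[1]]
    for _ in range(4):
        m=(np.hypot(xs-u,(ys-v))<r+2); bg=np.percentile(g[m],75); w=np.where(np.hypot(xs-u,ys-v)<r,np.clip(bg-g-8,0,None),0); u,v=(w*xs).sum()/w.sum(),(w*ys).sum()/w.sum()
    return u,v
def theta(d0,d1,pairs,q,side,h=0):
    sg=1 if side=='L' else -1
    a=np.array([.078,0,.085-h]); b=np.array([0,-.078*sg,.085-h]); ax=(b-a)/np.linalg.norm(b-a)
    out=[]
    for p0,p1 in pairs:
        o,r=ray(d0,*p0); o2=toM(q[:3],o); r2=toM([0,0,q[2]],r); t=(.089+q[3]-o2[2])/r2[2]; X=o2+t*r2-[0,0,q[3]]
        def P(th):
            for s in (1,-1):
                Y=a+Ro.from_rotvec(s*ax*th).apply(X-a)
                if Y[2]<X[2]: break
            return proj(d1,toW(q[:3],Y)+[0,0,q[3]])
        rr=least_squares(lambda z:np.subtract(P(z[0]),p1),[.15]); out.append((X.round(4).tolist(),round(rr.x[0],4),rr.fun.round(2).tolist()))
    return out
E
python3 - <<'E'
from hole import *
d0=load('side0');d1=load('s8')
P=lambda x,y:(225+x/8-.5,180+y/8-.5)
pr=[(cen(d0,*P(346,185)),cen(d1,*P(345,232))),(cen(d0,*P(525,155)),cen(d1,*P(524,204))),(cen(d0,*P(452,79)),cen(d1,*P(451,97)))]
print(np.round(pr,2).tolist())
p=np.load('q3.npy');q=[p[0],p[1],p[2],-.004]
for h in (0,.01):
  for o in theta(d0,d1,pr,q,'L',h): print(h,o)
# scene
e0=load('scene0');e1=load('s7')
crop('scene0',200,215,300,285,'eA',1.3);crop('s7',200,215,300,285,'eB',1.3)
E
```

```text
[[[269.04, 198.47], [267.68, 208.6]], [[290.29, 199.11], [290.03, 205.04]], [[279.1, 194.31], [280.91, 191.88]]]
0 ([-0.0038, 0.0125, 0.089], np.float64(0.4868), [0.44, 0.11])
0 ([-0.0524, -0.0068, 0.089], np.float64(0.1938), [-0.1, -0.01])
0 ([-0.0171, -0.0191, 0.089], np.float64(0.0), [-1.81, 2.42])
0.01 ([-0.0038, 0.0125, 0.089], np.float64(0.4262), [1.24, 0.14])
0.01 ([-0.0524, -0.0068, 0.089], np.float64(0.1812), [0.22, 0.01])
0.01 ([-0.0171, -0.0191, 0.089], np.float64(0.0), [-1.81, 2.42])
eA 8
eB 8
```

View pics/eA.png

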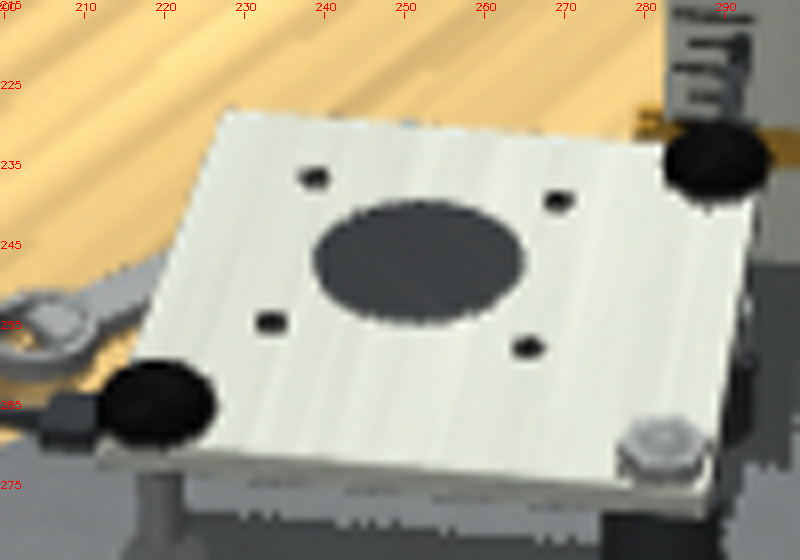

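View pics/eB.png

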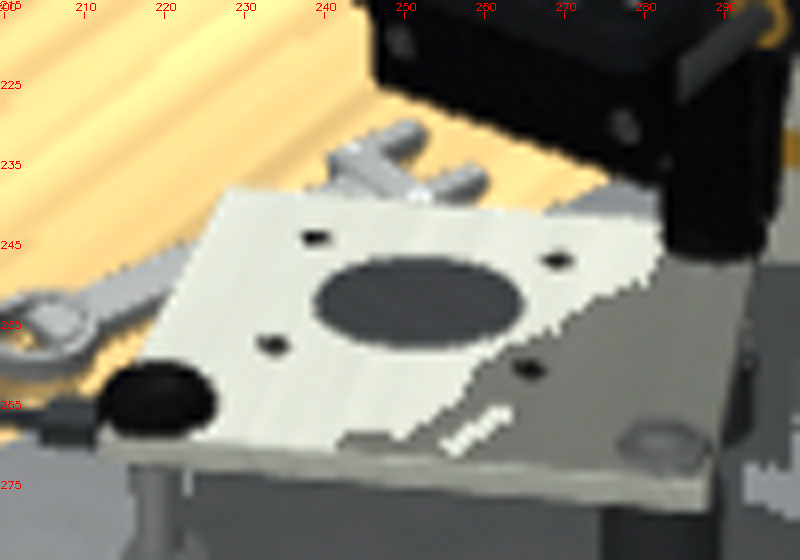

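Run:
```python
from hole import *
P=lambda x,y:(200+x/8-.5,215+y/8-.5)
e0=load('scene0');e1=load('s7')
q=[0.60697626,-0.07282684,-0.34433656,-0.00150862]
def big(d,u,v):
    g=d['img'].astype(int).mean(2); m=(g<110).astype(np.uint8); n,l,s,c=cv2.connectedComponentsWithStats(m,connectivity=4); k=l[int(v),int(u)]; return tuple(c[k]),s[k]
pr=[(cen(e0,*P(*a),3),cen(e1,*P(*b),3)) for a,b in (((315,178),(317,238)),((558,200),(557,260)),((272,322),(273,345)),((528,347),(530,370)))]
b0,s0=big(e0,*P(419,262));b1,s1=big(e1,*P(419,302));print(s0,s1);pr.append((b0,b1))
print(np.round(pr,2).tolist())
for h in (0,.01):
  for o in theta(e0,e1,pr,q,'L',h): print(h,o)
d0=load('side0');d1=load('s8')
P=lambda x,y:(225+x/8-.5,180+y/8-.5)
pr=[(cen(d0,*P(a,b),2.),cen(d1,*P(c,e),2.)) for a,b,c,e in ((346,185,345,232),(525,155,524,204),(452,79,451,97))]
print(np.round(pr,2).tolist())
p=np.load('q3.npy');q=[p[0],p[1],p[2],-.004]
for h in (0,.01):
  for o in theta(d0,d1,pr,q,'L',h): print(h,o)
```

```text
[239 240  26  16 319] [239 247  26  12 244]
[[[238.86, 236.79], [239.01, 244.3]], [[269.34, 239.69], [269.23, 247.1]], [[233.46, 254.86], [233.72, 257.69]], [[265.55, 257.99], [265.67, 260.73]], [[251.71, 247.18], [251.68, 252.35]]]
0 ([-0.0561, 0.0017, 0.089], np.float64(0.1745), [-0.01, -0.0])
0 ([-0.0139, 0.0418, 0.089], np.float64(0.1743), [0.0, 0.0])
0 ([-0.0144, -0.0384, 0.089], np.float64(0.1664), [-0.14, 0.0])
0 ([0.0276, 0.0016, 0.089], np.float64(0.1669), [-0.12, -0.0])
0 ([-0.0141, 0.0014, 0.089], np.float64(0.1731), [0.07, 0.0])
0.01 ([-0.0561, 0.0017, 0.089], np.float64(0.185), [0.16, -0.0])
0.01 ([-0.0139, 0.0418, 0.089], np.float64(0.1853), [0.12, 0.0])
0.01 ([-0.0144, -0.0384, 0.089], np.float64(0.1965), [0.09, -0.01])
0.01 ([0.0276, 0.0016, 0.089], np.float64(0.1997), [0.03, -0.0])
0.01 ([-0.0141, 0.0014, 0.089], np.float64(0.1893), [0.24, -0.0])
[[[267.98, 202.77], [267.66, 208.64]], [[290.29, 199.11], [290.03, 205.03]], [[280.84, 189.57], [280.94, 191.78]]]
0 ([-0.0109, 0.0343, 0.089], np.float64(0.1905), [0.16, 0.01])
0 ([-0.0523, -0.0068, 0.089], np.float64(0.1937), [-0.11, -0.01])
0 ([-0.0105, -0.0459, 0.089], np.float64(0.2042), [-0.13, -0.01])
0.01 ([-0.0109, 0.0343, 0.089], np.float64(0.1771), [0.44, 0.01])
0.01 ([-0.0523, -0.0068, 0.089], np.float64(0.1812), [0.21, 0.01])
0.01 ([-0.0105, -0.0459, 0.089], np.float64(0.1719), [0.14, -0.01])
```

Request:
{"op": "carry_out", "data": {
  "rows": [
    {"offset": [0,0,0.0012],"rot": [0,0,0],"gripper": 0},
    {"offset": [0,0,0],"rot": [0,0,0],"gripper": 0},
    {"offset": [0,0,0],"rot": [0,0,0],"gripper": 0}
  ]
}}

```text
time: 7.65
position: [0.6351, 0.0004, 0.084]
tool_rot: [0.033, 3.139, 0.0]
ft_force: [-1.5, -0.0, 9.0]
grip_width: 0.004
```

Run:
```python
from hole import *
grab('scene','s9');grab('wrist','w9');st()
P=lambda x,y:(200+x/8-.5,215+y/8-.5)
e0=load('scene0');e1=load('s9')
q=[0.60697626,-0.07282684,-0.34433656,-0.00150862]
pr=[(cen(e0,*P(*a),3),cen(e1,*P(*b),3)) for a,b in (((315,178),(317,241)),((558,200),(557,263)),((272,322),(273,347)),((528,347),(530,371)))]
for h in (0,.005):
  for o in theta(e0,e1,pr,q,'L',h): print(h,o)
crop('w9',280,130,430,240,'w9c',1.5)
```

```text
t 7.75 [6.351e-01 4.000e-04 8.400e-02] q [ 0.6   0.54 -0.84  1.63  0.43  1.16  1.21] F [-0.68 -0.18  8.74]
[[-1.0, 0.021, 0.003], [0.021, 1.0, 0.0], [-0.003, 0.0, -1.0]]
0 ([-0.0561, 0.0017, 0.089], np.float64(0.182), [0.11, 0.0])
0 ([-0.0139, 0.0418, 0.089], np.float64(0.1807), [0.02, 0.0])
0 ([-0.0144, -0.0384, 0.089], np.float64(0.1812), [-0.09, 0.0])
0 ([0.0276, 0.0016, 0.089], np.float64(0.178), [-0.07, -0.0])
0.005 ([-0.0561, 0.0017, 0.089], np.float64(0.1873), [0.2, -0.0])
0.005 ([-0.0139, 0.0418, 0.089], np.float64(0.1862), [0.08, 0.0])
0.005 ([-0.0144, -0.0384, 0.089], np.float64(0.1964), [0.02, -0.0])
0.005 ([0.0276, 0.0016, 0.089], np.float64(0.194), [0.0, -0.0])
w9c 5
```

View pics/w9c.png

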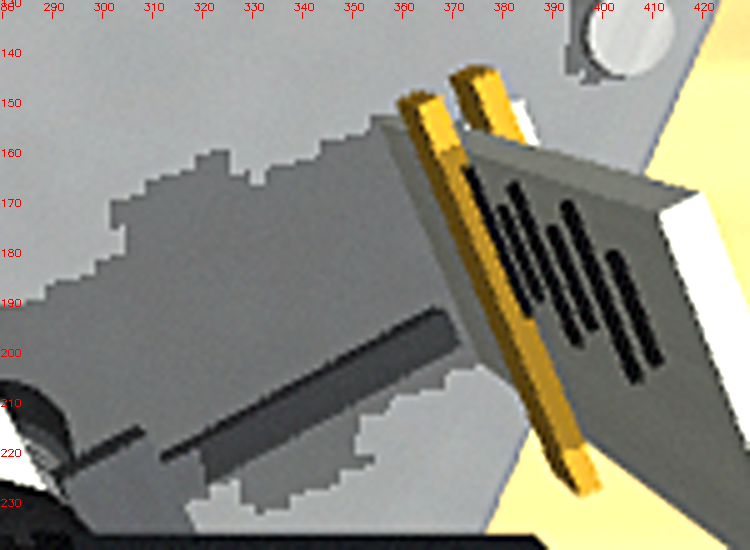

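Request:
{"op": "carry_out", "data": {
  "rows": [
    {"offset": [0,0,0.0002],"rot": [0,0,0],"gripper": 0},
    {"offset": [0,0,0],"rot": [0,0,0],"gripper": 0},
    {"offset": [0,0,0],"rot": [0,0,0],"gripper": 0},
    {"offset": [0,0,0],"rot": [0,0,0],"gripper": 0},
    {"offset": [0,0,0],"rot": [0,0,0],"gripper": 0},
    {"offset": [0,0,0],"rot": [0,0,0],"gripper": 0},
    {"offset": [0,0,0],"rot": [0,0,0],"gripper": 0},
    {"offset": [0,0,0],"rot": [0,0,0],"gripper": 0}
  ]
}}

```text
time: 8.75
position: [0.6351, 0.0004, 0.0839]
tool_rot: [0.033, 3.139, 0.0]
ft_force: [-1.0, 0.4, 10.0]
grip_width: 0.004
```

Request:
{"op": "carry_out", "data": {
  "rows": [
    {"offset": [0,0,-0.008],"rot": [0,0,0],"gripper": 0},
    {"offset": [0,0,-0.01],"rot": [0,0,0],"gripper": 0},
    {"offset": [0,0,-0.01],"rot": [0,0,0],"gripper": 0},
    {"offset": [0,0,-0.02],"rot": [0,0,0],"gripper": 0},
    {"offset": [0,0,-0.03],"rot": [0,0,0],"gripper": 0},
    {"offset": [0,0,0],"rot": [0,0,0],"gripper": 0}
  ]
}}

```text
time: 9.5
position: [0.6355, 0.0002, 0.1635]
tool_rot: [0.033, 3.137, -0.001]
ft_force: [-1.0, -0.7, -1.0]
grip_width: 0.009
```

Run:
```python
from hole import *
grab('scene','s10');st([*Rp,.15]);crop('s10',150,195,360,355,'s10c',1.4)
```

```text
t 9.55 [ 6.345e-01 -1.000e-04  1.618e-01] q [ 0.63  0.46 -0.87  1.56  0.37  1.29  1.25] F [-0.62  0.05 -0.17]
[[-1.0, 0.021, 0.002], [0.021, 1.0, -0.001], [-0.002, -0.0, -1.0]]
d tool [ 0.0508 -0.1472  0.0117]
s10c 3
```

View pics/s10c.png

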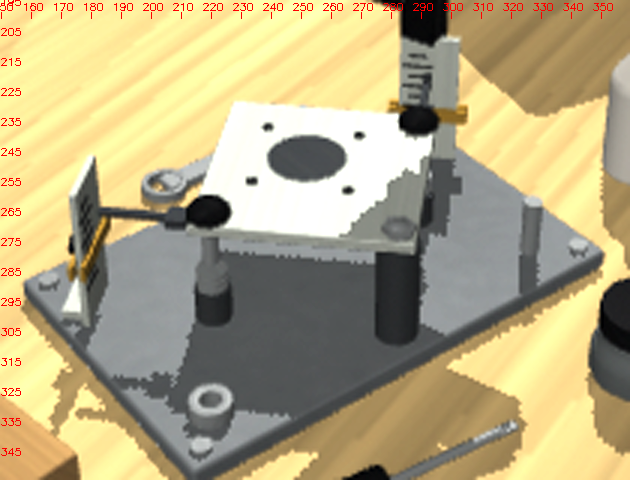

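Request:
{"op": "carry_out", "data": {
  "rows": [
    {"offset": [0.017,-0.049,0],"rot": [0,0,0],"gripper": 0},
    {"offset": [0.017,-0.049,0],"rot": [0,0,0],"gripper": 0},
    {"offset": [0.017,-0.049,0],"rot": [0,0,0],"gripper": 0},
    {"offset": [0,0,0],"rot": [0,0,10],"gripper": 0},
    {"offset": [0,0,0],"rot": [0,0,10],"gripper": 0},
    {"offset": [0,0,0],"rot": [0,0,10],"gripper": 0},
    {"offset": [0,0,0],"rot": [0,0,9],"gripper": 0},
    {"offset": [0,0,0.03],"rot": [0,0,0],"gripper": 0},
    {"offset": [0,0,0.01],"rot": [0,0,0],"gripper": 0},
    {"offset": [0,0,0],"rot": [0,0,0],"gripper": 0}
  ]
}}

```text
time: 10.8
position: [0.5788, -0.1458, 0.1191]
tool_rot: [-1.078, -2.948, 0.0]
ft_force: [-0.3, 0.2, 0.4]
grip_width: 0.003
```

Run:
```python
from hole import *
grab('scene','s11');grab('wrist','w11');grab('side','t11');st([*Rp,.107]);crop('s11',155,230,255,310,'s11c',1.5);crop('w11',120,100,320,250,'w11c',1.4)
```

```text
t 10.95 [ 0.5803 -0.146   0.1211] q [ 0.81  0.38 -0.74  1.7   0.27  1.17  0.87] F [0.36 0.12 0.6 ]
[[-0.764, 0.645, 0.001], [0.645, 0.764, -0.0], [-0.001, 0.0, -1.0]]
d tool [-0.0003  0.      0.0141]
s11c 7
w11c 4
```

View pics/s11c.png

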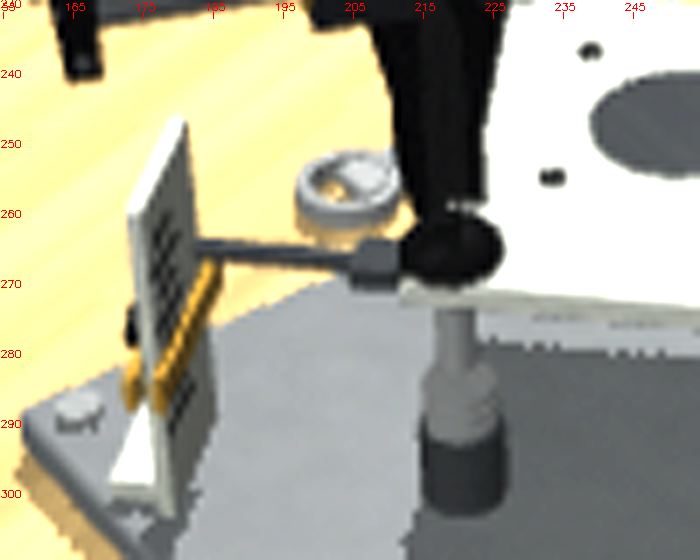

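View pics/w11c.png

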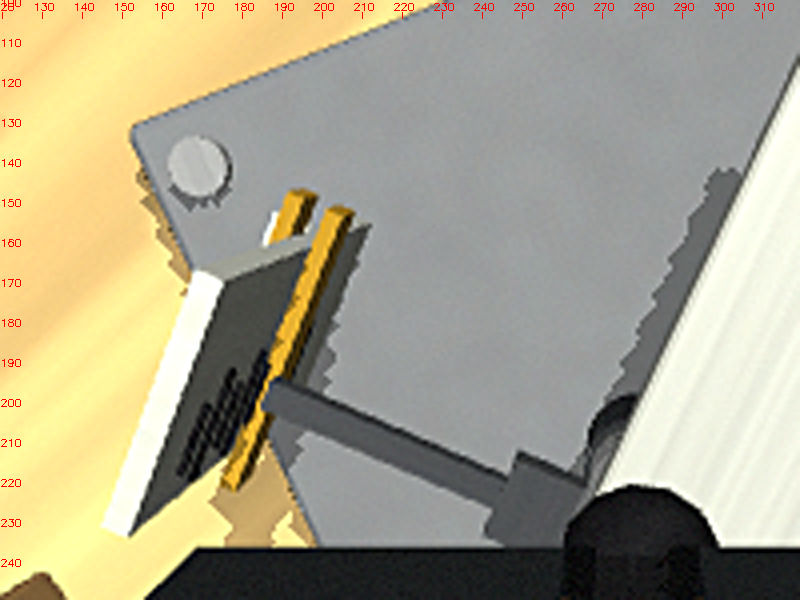

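Request:
{"op": "carry_out", "data": {
  "rows": [
    {"offset": [0,0,0.008],"rot": [0,0,0],"gripper": 0},
    {"offset": [0,0,0.008],"rot": [0,0,0],"gripper": 0},
    {"offset": [0,0,0.006],"rot": [0,0,0],"gripper": 0},
    {"offset": [0,0,0.004],"rot": [0,0,0],"gripper": 0},
    {"offset": [0,0,0.002],"rot": [0,0,0],"gripper": 0},
    {"offset": [0,0,0],"rot": [0,0,0],"gripper": 0},
    {"offset": [0,0,0],"rot": [0,0,0],"gripper": 0}
  ]
}}

```text
time: 11.82
position: [0.5796, -0.1465, 0.0926]
tool_rot: [-1.08, -2.95, 0.002]
ft_force: [-2.5, -0.5, 4.8]
grip_width: 0.004
```

Run:
```python
from hole import *
grab('scene','s12');grab('wrist','w12');grab('side','t12');st([*Rp,.0896])
crop('s12',155,240,225,300,'s12c',1.6);crop('s12',200,215,300,285,'s12h',1.3);crop('t12',270,165,330,215,'t12c',1.5); crop('w12',140,130,290,240,'w12c',1.4)
```

```text
t 11.975 [ 0.5796 -0.1465  0.0926] q [ 0.8   0.41 -0.72  1.72  0.3   1.12  0.85] F [-2.81 -1.43  5.92]
[[-0.764, 0.646, -0.0], [0.646, 0.764, -0.001], [-0.0, -0.001, -1.0]]
d tool [-0.0006  0.0009  0.003 ]
s12c 10
s12h 8
t12c 12
w12c 5
```

View pics/s12c.png

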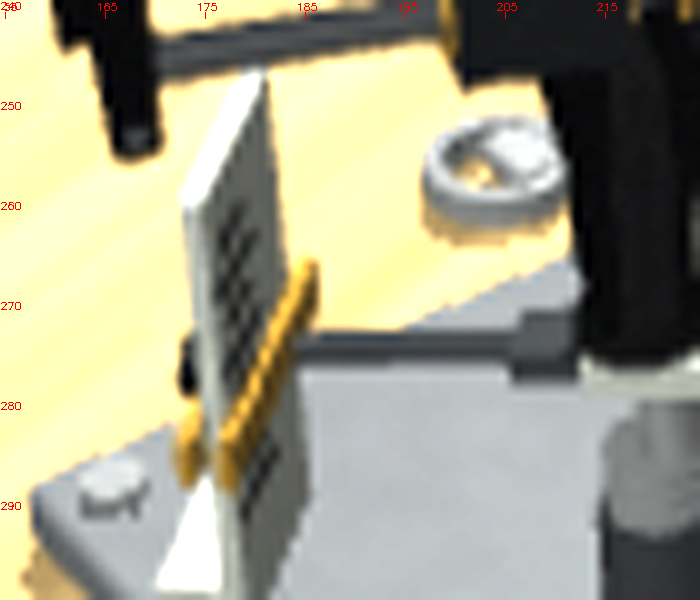

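View pics/s12h.png

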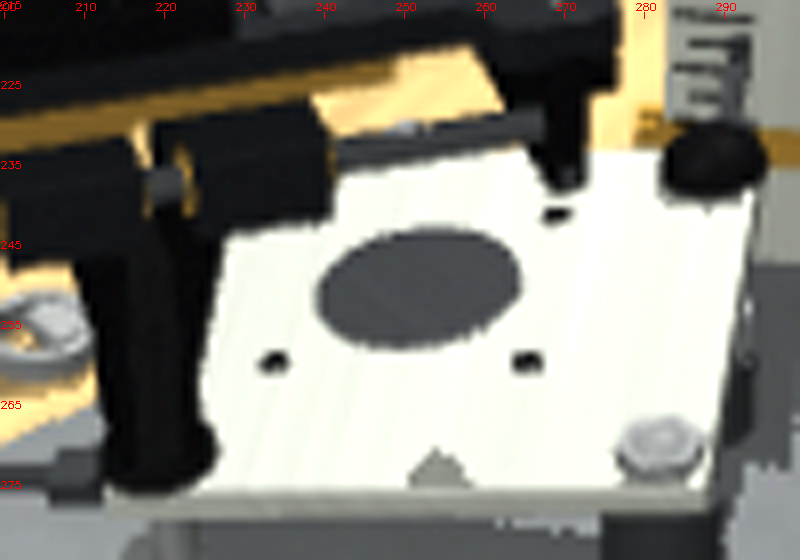

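View pics/t12c.png

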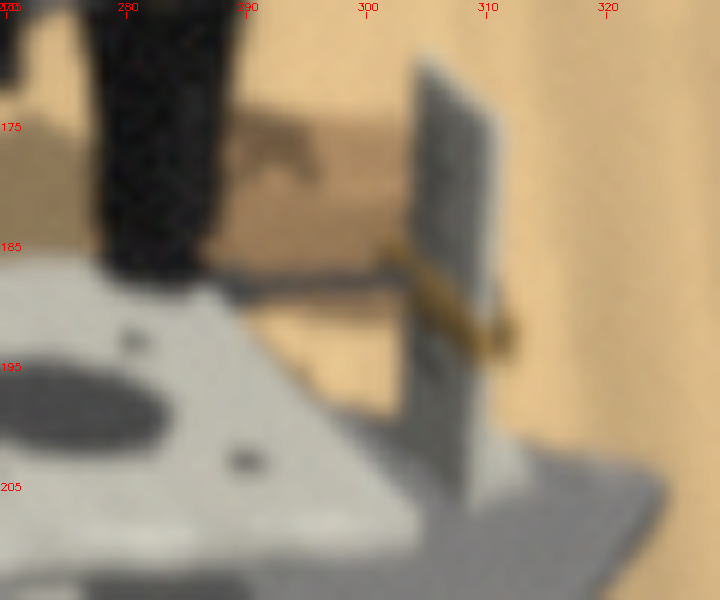

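View pics/w12c.png

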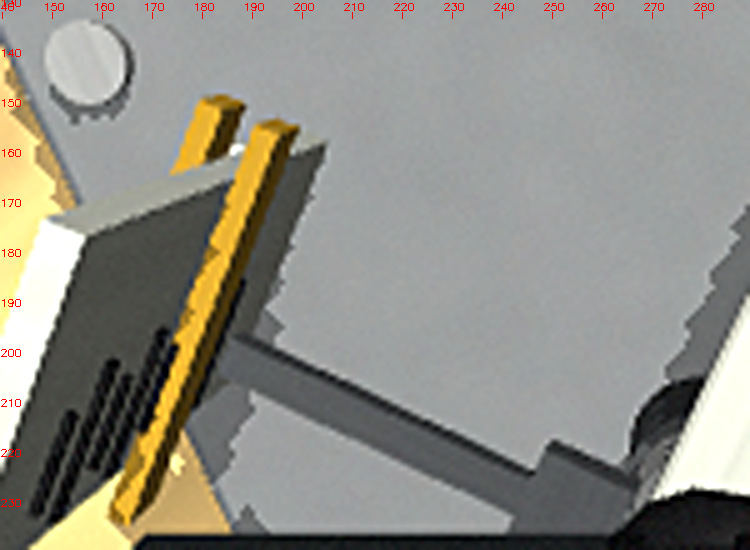

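Run:
```python
from hole import *
P=lambda x,y:(200+x/8-.5,215+y/8-.5)
e0=load('scene0');e1=load('s12')
q=np.array([0.60697626,-0.07282684,-0.34433656,-0.00150862])
pr=[(cen(e0,*P(*a),3),cen(e1,*P(*b),3)) for a,b in (((558,200),(557,214)),((272,322),(273,362)),((528,347),(528,362)))]
for h in (0,.005,.01):
  for o in theta(e0,e1,pr,q,'R',h): print(h,o)
# scale-local reference in scene: top corners
f=lambda x,y:(155+x/10-.5,240+y/10-.5)
for n,w,z,D in (('top near',.02,.11,.071),('top far',-.02,.11,.071),('tab far T',-.027,.0635,.068),('tab far B',-.027,.0535,.068),('tab near T',.027,.0635,.068),('tab near B',.027,.0535,.068)):
    u,v=proj(e1,toW(q[:3],wpt('R',w,z,D))+[0,0,q[3]]); print(n,np.round([(u-154.5)*10,(v-239.5)*10]))
for th in (0,.12,.13,.14,.15,.16):
  for h in (0,.005):
    for dz in (.002,-.002):
        X=wpt('R',0,.085-.175*np.sin(th)+dz,-.110+.175*np.cos(th)+(h)*np.sin(th)); u,v=proj(e1,toW(q[:3],X)+[0,0,q[3]]); print(th,h,dz,np.round([(u-154.5)*10,(v-239.5)*10]),end='; ')
  print()
```

```text
0 ([-0.0139, 0.0418, 0.089], np.float64(0.0902), [0.1, 0.0])
0 ([-0.0144, -0.0384, 0.089], np.float64(0.1196), [-0.07, 0.01])
0 ([0.0276, 0.0016, 0.089], np.float64(0.1166), [-0.04, -0.0])
0.005 ([-0.0139, 0.0418, 0.089], np.float64(0.0888), [-0.14, -0.03])
0.005 ([-0.0144, -0.0384, 0.089], np.float64(0.1203), [-0.39, 0.03])
0.005 ([0.0276, 0.0016, 0.089], np.float64(0.1133), [-0.35, -0.06])
0.01 ([-0.0139, 0.0418, 0.089], np.float64(0.083), [-0.34, -0.13])
0.01 ([-0.0144, -0.0384, 0.089], np.float64(0.1199), [-0.72, 0.0])
0.01 ([0.0276, 0.0016, 0.089], np.float64(0.1037), [-0.61, -0.23])
top near [198. 212.]
top far [265.  76.]
tab far T [314. 265.]
tab far B [318. 309.]
tab near T [228. 456.]
tab near B [233. 501.]
0 0 0.002 [278. 253.]; 0 0 -0.002 [280. 271.]; 0 0.005 0.002 [278. 253.]; 0 0.005 -0.002 [280. 271.]; 
0.12 0 0.002 [294. 349.]; 0.12 0 -0.002 [296. 367.]; 0.12 0.005 0.002 [291. 348.]; 0.12 0.005 -0.002 [293. 366.]; 
0.13 0 0.002 [296. 357.]; 0.13 0 -0.002 [298. 374.]; 0.13 0.005 0.002 [293. 356.]; 0.13 0.005 -0.002 [295. 374.]; 
0.14 0 0.002 [299. 364.]; 0.14 0 -0.002 [300. 382.]; 0.14 0.005 0.002 [295. 364.]; 0.14 0.005 -0.002 [296. 382.]; 
0.15 0 0.002 [301. 372.]; 0.15 0 -0.002 [302. 390.]; 0.15 0.005 0.002 [297. 372.]; 0.15 0.005 -0.002 [298. 390.]; 
0.16 0 0.002 [303. 380.]; 0.16 0 -0.002 [305. 398.]; 0.16 0.005 0.002 [299. 380.]; 0.16 0.005 -0.002 [300. 398.];
```

Request:
{"op": "carry_out", "data": {
  "rows": [
    {"offset": [0,0,0.002],"rot": [0,0,0],"gripper": 0},
    {"offset": [0,0,0.001],"rot": [0,0,0],"gripper": 0},
    {"offset": [0,0,0],"rot": [0,0,0],"gripper": 0},
    {"offset": [0,0,0],"rot": [0,0,0],"gripper": 0}
  ]
}}

```text
time: 12.48
position: [0.5797, -0.1465, 0.0898]
tool_rot: [1.08, 2.95, -0.002]
ft_force: [-3.0, -0.6, 6.3]
grip_width: 0.007
```

Run:
```python
from hole import *
grab('scene','s13');grab('side','t13');grab('wrist','w13');st()
P=lambda x,y:(200+x/8-.5,215+y/8-.5)
e0=load('scene0');e1=load('s13')
q=np.array([0.60697626,-0.07282684,-0.34433656,-0.00150862])
pr=[(cen(e0,*P(*a),3),cen(e1,*P(*b),3)) for a,b in (((272,322),(273,371)),((528,347),(528,366)))]
for o in theta(e0,e1,pr,q,'R',0): print(o)
crop('s13',165,255,205,285,'s13c',1.6); crop('w13',140,130,290,240,'w13c',1.4);crop('t13',270,165,330,215,'t13c',1.5)
```

```text
t 12.625 [ 0.5797 -0.1465  0.0898] q [ 0.79  0.41 -0.72  1.73  0.3   1.12  0.85] F [-3.93 -1.17  7.34]
[[-0.764, 0.646, -0.0], [0.646, 0.764, -0.001], [-0.001, -0.001, -1.0]]
([-0.0144, -0.0384, 0.089], np.float64(0.1417), [-0.09, 0.01])
([0.0276, 0.0016, 0.089], np.float64(0.1362), [-0.1, 0.0])
s13c 20
w13c 5
t13c 12
```

View pics/s13c.png

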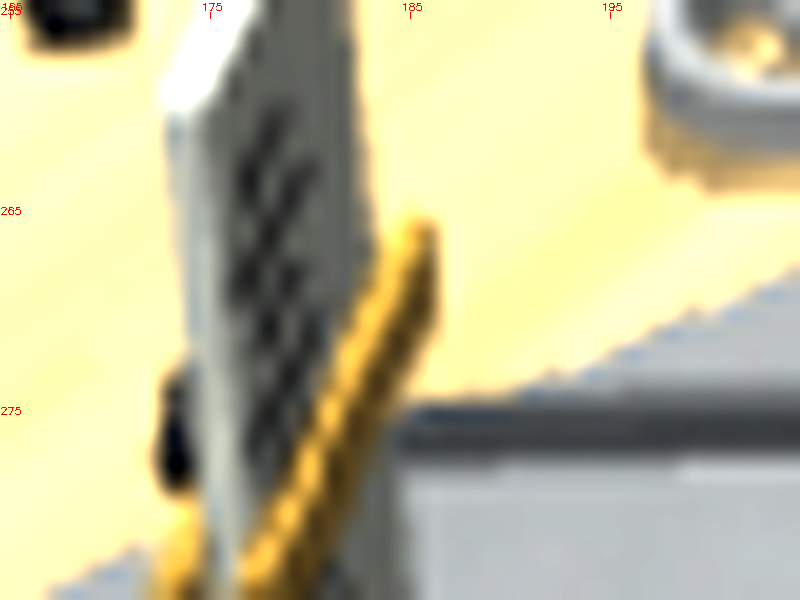

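View pics/t13c.png

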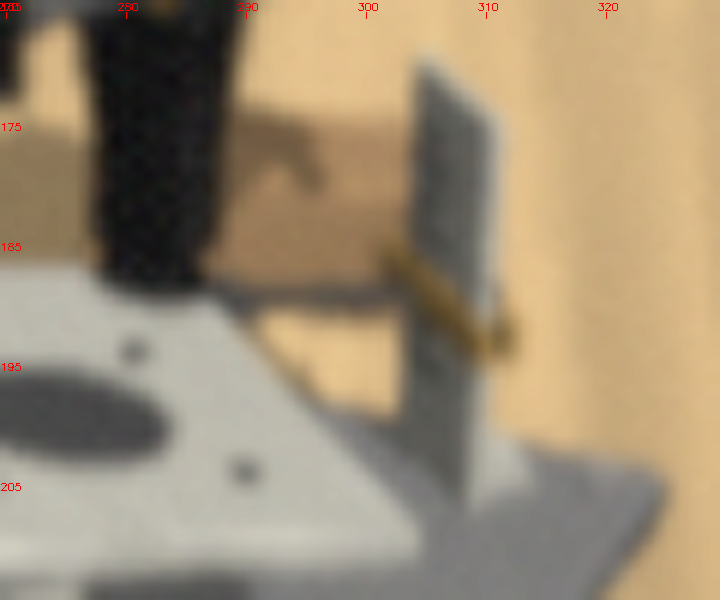

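View pics/w13c.png

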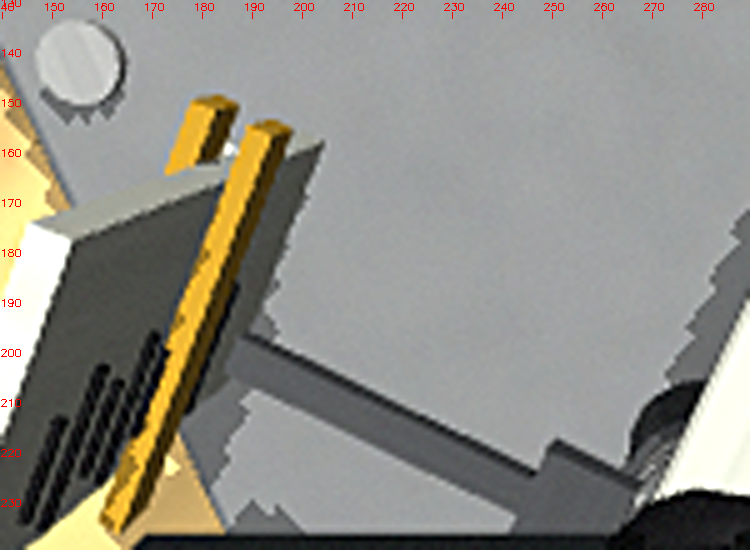

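Request:
{"op": "carry_out", "data": {
  "rows": [
    {"offset": [0,0,0.0009],"rot": [0,0,0],"gripper": 0},
    {"offset": [0,0,0],"rot": [0,0,0],"gripper": 0},
    {"offset": [0,0,0],"rot": [0,0,0],"gripper": 0}
  ]
}}

```text
time: 13.0
position: [0.5797, -0.1465, 0.089]
tool_rot: [1.08, 2.95, -0.002]
ft_force: [-2.7, -0.4, 6.6]
grip_width: 0.008
```

Run:
```python
from hole import *
grab('scene','s14');grab('wrist','w14');st()
P=lambda x,y:(200+x/8-.5,215+y/8-.5)
e0=load('scene0');e1=load('s14')
q=np.array([0.60697626,-0.07282684,-0.34433656,-0.00150862])
pr=[(cen(e0,*P(*a),3),cen(e1,*P(*b),3)) for a,b in (((272,322),(273,373)),((528,347),(528,367)))]
for o in theta(e0,e1,pr,q,'R',0): print(o)
crop('s14',165,240,205,300,'s14c',1.8)
```

```text
t 13.1 [ 0.5797 -0.1465  0.089 ] q [ 0.79  0.41 -0.72  1.73  0.3   1.12  0.85] F [-3.02 -0.75  6.79]
[[-0.764, 0.646, -0.0], [0.646, 0.764, -0.001], [-0.001, -0.001, -1.0]]
([-0.0144, -0.0384, 0.089], np.float64(0.1457), [0.04, -0.01])
([0.0276, 0.0016, 0.089], np.float64(0.1371), [-0.05, 0.0])
s14c 10
```

View pics/s14c.png

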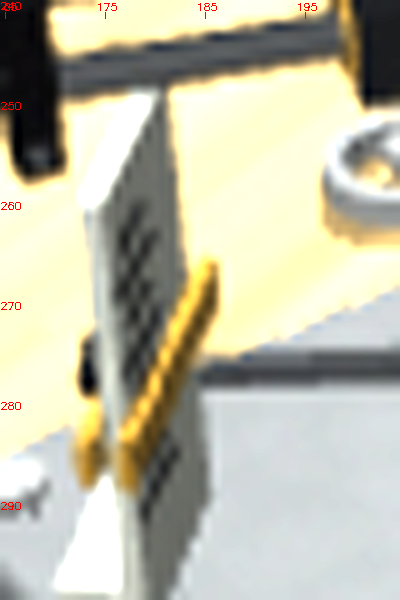

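Request:
{"op": "carry_out", "data": {
  "rows": [
    {"offset": [0,0,0.0006],"rot": [0,0,0],"gripper": 0},
    {"offset": [0,0,0],"rot": [0,0,0],"gripper": 0},
    {"offset": [0,0,0],"rot": [0,0,0],"gripper": 0},
    {"offset": [0,0,0],"rot": [0,0,0],"gripper": 0},
    {"offset": [0,0,0],"rot": [0,0,0],"gripper": 0},
    {"offset": [0,0,0],"rot": [0,0,0],"gripper": 0},
    {"offset": [0,0,0],"rot": [0,0,0],"gripper": 0},
    {"offset": [0,0,0],"rot": [0,0,0],"gripper": 0},
    {"offset": [0,0,0],"rot": [0,0,0],"gripper": 0}
  ]
}}

```text
time: 14.22
position: [0.5798, -0.1465, 0.0885]
tool_rot: [1.08, 2.95, -0.002]
ft_force: [-2.5, -1.5, 6.6]
grip_width: 0.004
```

Request:
{"op": "carry_out", "data": {
  "rows": [
    {"offset": [0,0,-0.008],"rot": [0,0,0],"gripper": 0},
    {"offset": [0,0,-0.01],"rot": [0,0,0],"gripper": 0},
    {"offset": [0,0,-0.01],"rot": [0,0,0],"gripper": 0},
    {"offset": [0,0,-0.03],"rot": [0,0,0],"gripper": 0},
    {"offset": [0,0,-0.04],"rot": [0,0,0],"gripper": 0},
    {"offset": [0,0,-0.04],"rot": [0,0,0],"gripper": 0},
    {"offset": [0,0,0],"rot": [0,0,0],"gripper": 0},
    {"offset": [0,0,0],"rot": [0,0,0],"gripper": 0}
  ]
}}

```text
time: 15.22
position: [0.5794, -0.1458, 0.2254]
tool_rot: [-1.079, -2.95, 0.0]
ft_force: [-0.7, -0.6, -0.4]
grip_width: 0.005
```

Run:
```python
from hole import *
grab('scene','s15');st()
a=cv2.imread('pics/scene0.png');b=cv2.imread('pics/s15.png')
P=lambda x,y:(200+x/8-.5,215+y/8-.5)
e0=load('scene0');e1=load('s15')
for p in ((315,178),(558,200),(272,322),(528,347)): print(np.subtract(cen(e1,*P(*p),3),cen(e0,*P(*p),3)).round(2))
crop('s15',110,190,390,390,'s15c',1.3)
```

```text
t 15.275 [ 0.5791 -0.1458  0.2247] q [ 0.83  0.3  -0.76  1.57  0.21  1.36  0.92] F [-0.24  0.2  -0.65]
[[-0.764, 0.645, -0.002], [0.645, 0.764, 0.0], [0.002, -0.001, -1.0]]
[0.   0.09]
[-0.   -0.01]
[0.02 0.04]
[ 0. -0.]
s15c 2
```

View pics/s15c.png

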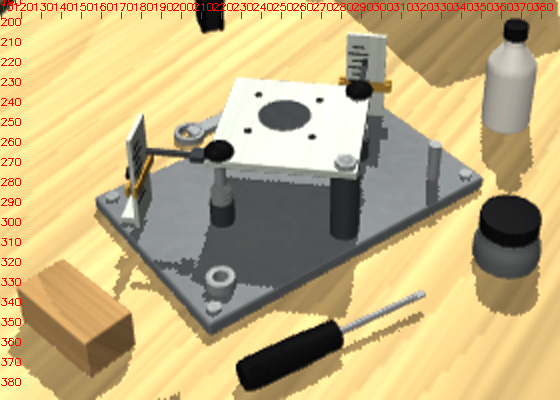

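The plate is back at rest: its holes are within 0.1 px of the start picture. The collar, pin, tabs and the other loose things are where they were, and the arm is clear, so I'm handing the job in.

```bash
python3 -c "
from bench import workorder
print(workorder.close_job())"
```

```text
the job is handed in; nothing more can be done
None
```

I pressed the left button down to its tab, held it for over 1 s and let it spring back, then did the same on the right. The job was handed in at about 15 s of the 54 s. How exactly level the pointers got is uncertain by about 2–3 mm at the tip, because my checks did not fully agree.

| Corner | Tilt wanted (tab level) | From the pictures | From the force | From the tool height |
|---|---|---|---|---|
| Left | about 0.196 rad (tip down 34 mm) | 0.18–0.195 rad | about 0.195–0.22 rad | 0.21 rad |
| Right | about 0.15 rad (tip down 26 mm) | about 0.15 rad (estimated) | about 0.15 rad | 0.17 rad |

- **Depth:** I stopped each press between these readings. The tool height read 1–2 mm deeper at the button than the pictures did. The left tip may have stopped about 1–2 mm short of the tab's middle. The right corner's picture value is a 0.14–0.147 rad reading plus a last 0.6 mm press that I did not photograph.
- **Forces:** the press force read at most about 10 N on the left and 8 N on the right.
- **Final picture:** the plate is back at rest (its holes within 0.1 px of the start), the tabs and loose things look unmoved, and the gripper is clear of everything.

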